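# Unstack the pill boxes and restack them by time of day

## Robot

A 7-joint arm with a two-finger parallel gripper is mounted at the origin on the work surface. World frame = base frame: x ahead of the robot, y to its left, z up, the work surface at z = 0. Lengths are in mm, angles in degrees, forces in N, time in s.
With the tool pointing down it reaches from about 400 to 850 mm from the base axis. Payload 10.4 kg.
Tool frame: the origin (TCP) lies where the fingers leave the gripper's body, on its centre line; the fingertips stand 73 mm ahead of it and the grasp point (between the pads) lies 54 mm ahead of it; z points along the fingers, x is the direction in which the jaws open and shut, and the axes are right-handed (so a half turn about z gives the same grasp; the last joint's range is limited). The gripper opens to 85 mm and grips with 20 to 120 N. Pads are 22 mm wide; open, the fingers measure 114 mm over their backs; the gripper's body (76 mm by 85 mm) begins 54 mm behind the grasp point. The pads swing forward as they close: fully open they stand 13 mm farther back than shut.
Start: joints at [-72.17, 19.034, -3.707, 83.658, 1.238, 77.344, -5.071], TCP at [204.759, 590.523, 303.938] pointing down, gripper open.
Joint ranges: [-148.97, 148.97], [-28.65, 121.19], [-84.17, 76.75], [9.2, 138.47], [-72.65, 252.65], [3.7, 117.97], [-149.18, 149.18]. Speed limits (degrees/s): [127.2, 127.2, 159.86, 159.86, 180, 180, 180].

## Interface

Orientations are given as a 3x3 rotation matrix whose columns are the frame's x, y, z axes.
In Python, from cell import robot, cams gives the robot as it stands.
- The arm moves only by the tool step_arm, never from a script. Its argument "plan" is a list of rows, each a list of 2 entries, a list of its own where there are three numbers: the shift along the tool's x, y, z normalised to -1 to 1, where 1 is 150 mm, then the turn, a rotation vector about the tool's x, y, z normalised to -1 to 1, where 1 is 60 degrees. In form: [[[dx, dy, dz], [rx, ry, rz]], ...]. A call has 1 to 20 rows; each row is the pose to reach, as a shift and turn from the pose commanded when the call began, along the tool's axes at that moment; what a row does not reach only later rows make up. A row lasts 1/10 s, in which the tool goes at most 50 mm and 8.59 degrees, less where a joint would pass 70% of its speed; a pose out of reach is approached as far as the arm can. A call with a number of a shift or a turn outside -1 to 1 is refused whole. A call with a gripper value outside its range is refused whole. "gripper" is the opening, from 0 (shut) to 1 (fully open), set as the call begins (left out, the last holds). The fingers move at their own pace and stop on an object; the grip force is fixed at half the most. Time passes only in rows, so rows that repeat a pose let the fingers close. It gives the time, the measured TCP pose, the force and the opening at its end, in the units of the state.
- robot.get_state(): the state, without advancing time (a new reading comes with each control period).
- cams.capture(name): name is "scene" or "top" or "wrist"; returns the picture (400x640x3 uint8, blue, green, red); there is no depth.
- cams.camera_params(name): a dict with "vertical_fov" (degrees; the focal length in pixels is half the picture's height over the tangent of half this angle, whatever the lens; pixels are square), "cx", "cy" (the principal point, pixels), "extrinsics" (4x4, takes a point from camera to world coordinates); the wrist camera has in their place "mount" (4x4, takes a point from camera to tool coordinates, whose origin is the TCP and whose axes are the tool frame's). Camera axes: x right, y up, looking along -z (the intrinsics and any distortion apply to the point x, -y, -z); pixel columns grow to the right and rows downward; lengths in mm; the calibration is good to about 2 mm. A picture is of the moment at which its call begins: read the wrist's pose just before it. camera_params takes no time and is no camera call.
- robot.job_done(): hands the job in, once; it reports no verdict.
The state is a dict: "clock": time; "qpos": joint angles; "joint_vel": joint speeds; "effort": joint torques, N m; "eef_pos": TCP position; "tool_rot": TCP orientation; "wrist_force": force on the tool from outside, world axes, zero at the start; "ft_torque": the same for the moment, N m; "width": finger opening in mm.
Only numpy, scipy, OpenCV 4.12 (cv2) and the standard library are available. Lean on these libraries where they do the work, as an engineer would, in place of code of your own. Each camera call takes 0.05 s, during which the arm holds its last target.

## Task

Stack the three pill boxes squarely on the white tray, lengthwise along it: blue (night) at the bottom, green (noon) on it, red (morning) on top, one straight tower. Put the two wooden spacer boards that lie between and under them squarely in a pile of their own on the cork mat, in either order, and leave the bike bell and the watch dock where they are.

Things in the scene. Friction and masses are not known exactly. Their poses are not given: they have to be found in the camera images.
- blue_box: closed clear plastic pill box with a blue lid in three flaps, 110 (its x) x 44 (its y) x 30 mm high, flat top and bottom, about 90 g; origin at the centre of its underside, z up. At the start it lies on the walnut board, crosswise to the box beneath.
- green_box: closed clear plastic pill box with a green lid in three flaps, 110 (its x) x 44 (its y) x 30 mm high, flat top and bottom, about 90 g; origin at the centre of its underside, z up. At the start it lies either on the slab (under the walnut board) or on the birch board; the red box has the other place.
- red_box: closed clear plastic pill box with a red lid in three flaps, 110 (its x) x 44 (its y) x 30 mm high, flat top and bottom, about 90 g; origin at the centre of its underside, z up. At the start it has whichever of the two places the green box has not.
- walnut_board: rigid dark walnut spacer board, 70 (its x) x 62 (its y) x 10 mm thick, about 60 g; origin at the centre of its underside, z up. At the start it lies across the box on the slab, its 62 mm side (y) reaching about 9 mm past that box's long sides, with the blue box on top of it.
- birch_board: rigid pale birch spacer board, 70 (its x) x 62 (its y) x 10 mm thick, about 60 g; origin at the centre of its underside, z up. At the start it lies on the shelf top (z = 0) with the green or the red box on it, the box along the board's 70 mm side.
- slab: fixed mustard-yellow slab on which the starting stack stands, 130 (x) x 64 (y) x 10 mm high; origin at the centre of its underside on the shelf top (z = 0). From the bottom up: slab, green or red box, walnut board, blue box; 80 mm high in all
- tray: fixed flat white tray without a rim, where the tower of boxes goes, 130 (its x, the way the boxes lie) x 64 (y) x 10 mm high; origin at the centre of its underside on the shelf top (z = 0)
- mat: fixed cork mat for the pile of boards, 90 (its x) x 84 (y) x 4 mm high; the boards go square to its edges, either way round; origin at the centre of its underside on the shelf top (z = 0)
- bell: bystander: loose yellow bike bell, dome 56 mm across, 39 mm high, small lever to its +x; origin at the centre of its underside
- dock: bystander: loose black smartwatch charging dock, foot 70 x 70 mm, upright 61 mm high; origin at the centre of its underside
Not all that is in view belongs to the job. Leave any turquoise look-alike of the walnut_board alone. There is more than one size of the tray; the job needs the larger.

How it is judged:
By the outcome, as a careful person would: the job done as asked, in the order asked, and still so for the second after the job is handed in, with the robot touching nothing.
It also fails if it takes over 144 s, if anything falls off the work surface, if the arm or the gripper's body presses on something with over 40 N, if the wrist force passes 120 N, or if a joint passes its speed limit or range.

## Working session

There is one attempt and no reset: what is moved stays moved. The work goes in short steps, Python scripts to look and compute and a tool call to move; the robot and the scene stay as the last step left them, time stands still between calls to the robot, and variables do not carry over. Pictures are saved under pics/ and viewed, and the job is handed in when it is done.

Besides the shell and the picture viewer there is one more tool, called as name([rows], argument=value, ...), one row to a line, values as JSON. step_arm: Moves the arm, as the interface text tells. Scaled input: -1 to 1 covers 150 mm each way for a shift and 60 degrees each way for a turn. Its arguments: {"type":"object","properties":{"plan":{"type":"array","items":{"type":"array"}},"gripper":{"type":"number"}},"required":["plan"]}

```bash
ls; mkdir -p pics; python3 - <<'E'
from cell import robot,cams
import cv2,numpy as np
np.set_printoptions(precision=4,suppress=True)
for n in ["scene","top","wrist"]:
    s=robot.get_state()
    im=cams.capture(n); cv2.imwrite(f"pics/{n}0.png",im); print(n,cams.camera_params(n))
print(s)
E
```

```text
pics
scene {'vertical_fov': 44.252064791435664, 'cx': 323.9840991324448, 'cy': 201.96059155767966, 'extrinsics': array([[  -0.5861,   -0.4974,    0.6396, 1342.4707],
       [   0.8099,   -0.3812,    0.4457,  607.1199],
       [   0.0221,    0.7793,    0.6263,  834.4938],
       [   0.    ,    0.    ,    0.    ,    1.    ]])}
top {'vertical_fov': 57.56286473991836, 'cx': 324.885036430351, 'cy': 202.36974095631905, 'extrinsics': array([[  0.0051,   0.9975,  -0.0705, 535.51  ],
       [ -0.9999,   0.0043,  -0.0123,  60.9057],
       [ -0.0119,   0.0705,   0.9974, 872.8493],
       [  0.    ,   0.    ,   0.    ,   1.    ]])}
wrist {'vertical_fov': 71.73820341055612, 'cx': 320.34387179436754, 'cy': 198.52312338847256, 'mount': array([[  1.    ,   0.0004,   0.0007,   0.6257],
       [  0.0006,  -0.9561,  -0.2929, -75.6697],
       [  0.0005,   0.2929,  -0.9561, -69.2249],
       [  0.    ,   0.    ,   0.    ,   1.    ]])}
{'clock': 0.1, 'qpos': array([-72.169 ,  19.0701,  -3.7065,  83.6997,   1.2357,  77.3432,
        -5.0712]), 'joint_vel': array([ 0.0413, -0.0258,  0.0493, -0.0866,  0.0668,  0.0279,  0.0109]), 'effort': array([  0.0008, -62.6747,   0.0484, -39.2427,   0.0163,   0.007 ,
         0.    ]), 'eef_pos': array([204.6969, 590.282 , 303.1886]), 'tool_rot': array([[ 0.3277,  0.9448, -0.0004],
       [ 0.9448, -0.3277, -0.0012],
       [-0.0013,  0.    , -1.    ]]), 'wrist_force': array([-0.0284,  0.3865,  0.4438]), 'ft_torque': array([ 0.0099, -0.056 ,  0.0007]), 'width': 85.20392269985653}
```

View pics/scene0.png

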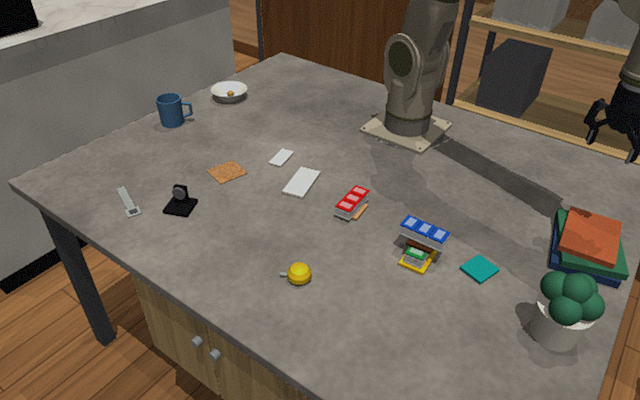

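View pics/top0.png

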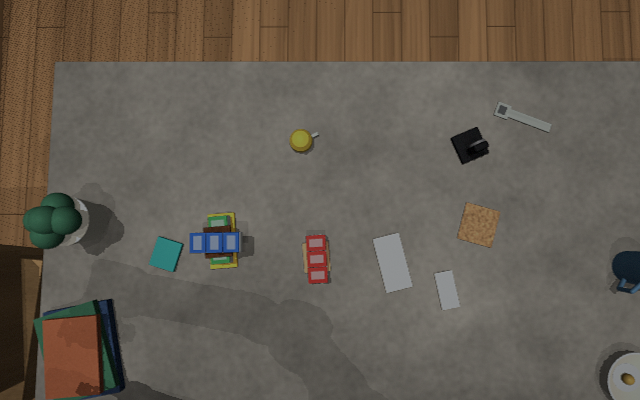

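View pics/wrist0.png

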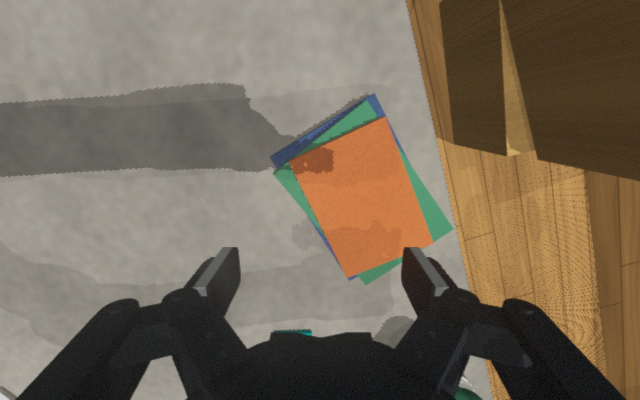

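The stack (blue over walnut over green) is at top px (222,243) and red on birch at (317,260). The large tray is at (392,263), the mat at (478,225), the dock at (470,145) and the bell at (302,140). The turquoise decoy and the small tray aren't part of the job.

```bash
cat > h.py <<'E'
import numpy as np,cv2,json
from cell import robot,cams
np.set_printoptions(precision=3,suppress=True)
def campose(n,st=None):
    p=cams.camera_params(n); f=200/np.tan(np.radians(p['vertical_fov']/2))
    if n=='wrist':
        T=np.eye(4);T[:3,:3]=st['tool_rot'];T[:3,3]=st['eef_pos'];E=T@p['mount']
    else: E=p['extrinsics']
    return f,p['cx'],p['cy'],E
def ray(C,uv,z):
    f,cx,cy,E=C; uv=np.atleast_2d(uv).astype(float)
    d=np.c_[(uv[:,0]-cx)/f,-(uv[:,1]-cy)/f,-np.ones(len(uv))]@E[:3,:3].T
    o=E[:3,3]; t=(z-o[2])/d[:,2]
    return o+d*t[:,None]
def proj(C,P):
    f,cx,cy,E=C; q=(np.atleast_2d(P)-E[:3,3])@E[:3,:3]
    return np.c_[cx+f*q[:,0]/-q[:,2],cy-f*q[:,1]/-q[:,2]]
def hsvmask(im,lo,hi,roi):
    h=cv2.cvtColor(im,cv2.COLOR_BGR2HSV); m=cv2.inRange(h,np.array(lo),np.array(hi))
    r=np.zeros_like(m); x0,y0,x1,y1=roi; r[y0:y1,x0:x1]=m[y0:y1,x0:x1]
    return r
def rect(m,C,z):
    m=cv2.morphologyEx(m,cv2.MORPH_CLOSE,np.ones((9,9)))
    cs,_=cv2.findContours(m,cv2.RETR_EXTERNAL,cv2.CHAIN_APPROX_NONE)
    c=max(cs,key=cv2.contourArea)[:,0,:]
    P=ray(C,c,z)[:,:2].astype(np.float32)
    (cx,cy),(w,h),a=cv2.minAreaRect(P)
    if w<h: w,h=h,w; a+=90
    a=(a+90)%180-90
    return np.array([cx,cy,w,h,a])
E
python3 - <<'E'
from h import *
im=cv2.imread('pics/top0.png');C=campose('top')
for n,lo,hi,roi,z in [('blue',(100,120,60),(130,255,255),(170,210,270,280),80),
 ('red',(0,130,80),(8,255,255),(290,220,345,300),40),
 ('tray',(0,0,120),(180,40,255),(362,225,422,305),10),
 ('mat',(5,80,80),(22,255,255),(445,190,510,260),4),
 ('slab',(22,130,80),(32,255,255),(190,200,260,280),10),
 ('birch',(8,40,80),(22,200,255),(290,220,345,300),10),
 ('bell',(20,120,60),(35,255,255),(280,115,325,160),20)]:
    m=hsvmask(im,lo,hi,roi); print(n,rect(m,C,z))
E
```

```text
blue [504.133 311.485 105.571  43.266 -89.662]
red [466.233  89.598 107.421  44.525   3.995]
tray [456.115 -87.266 128.632  64.89   14.284]
mat [ 546.017 -292.24    89.118   83.214  -15.744]
slab [456.572 309.86   62.251  31.474 -81.59 ]
birch [470.792 118.936  86.525  10.408   4.615]
bell [744.33  130.194  52.78   52.469  45.671]
```

```bash
cat >> h.py <<'E'
def go(pos,ang,st=None):
    """units for step_arm to reach pos with tool x at ang (deg, world), z down"""
    st=st or robot.get_state()
    R=st['tool_rot']; p=st['eef_pos']
    a=np.radians(ang); c,s=np.cos(a),np.sin(a)
    Rt=np.array([[c,s,0],[s,-c,0],[0,0,-1.]])
    rv=cv2.Rodrigues(R.T@Rt)[0].ravel()
    cur=np.degrees(np.arctan2(R[1,0],R[0,0]))
    print('t',st['clock'],'cur',p,'ang',cur,'w',st['width'],'F',st['wrist_force'])
    sh=R.T@(np.array(pos)-p)/150
    print('shift',sh,'rot',np.degrees(rv)/60,'mm',np.linalg.norm(sh)*150)
E
python3 -c "
from h import *
go([504,345,300],0)"
```

```text
t 0.15 cur [204.69  590.339 303.333] ang 70.87761145954416 w 85.41853941026825 F [ 0.497 -0.941  0.945]
shift [-0.892  2.421  0.023] rot [0.001 0.001 1.181] mm 387.02529049006165
```

step_arm([
  [[-0.3, 0.33, 0], [0, 0, 0.1]],
  [[-0.6, 0.66, 0], [0, 0, 0.2]],
  [[-0.89, 1, 0], [0, 0, 0.35]],
  [[-0.89, 1, 0], [0, 0, 0.5]],
  [[-0.89, 1, 0], [0, 0, 0.6]],
  [[-0.89, 1, 0], [0, 0, 0.6]],
])

```text
clock: 0.75
eef_pos: [303.5, 414.2, 304.1]
tool_rot: [[0.823, 0.568, 0.0], [0.568, -0.823, 0.0], [0.0, -0.0, -1.0]]
wrist_force: [-0.7, 0.4, 1.2]
width: 85.3
```

```bash
python3 -c "
from h import *
go([504,345,300],0)"
```

```text
t 0.75 cur [303.489 414.174 304.116] ang 34.62255760288646 w 85.25725910895987 F [-0.706  0.439  1.183]
shift [0.838 1.139 0.027] rot [-0.    -0.     0.577] mm 212.1475109441415
```

step_arm([
  [[0.28, 0.33, 0], [0, 0, 0.1]],
  [[0.56, 0.66, 0], [0, 0, 0.2]],
  [[0.84, 1, 0], [0, 0, 0.35]],
  [[0.84, 1, 0], [0, 0, 0.5]],
  [[0.84, 1, 0.03], [0, 0, 0.58]],
  [[0.84, 1, 0.03], [0, 0, 0.58]],
  [[0.84, 1, 0.03], [0, 0, 0.58]],
  [[0.84, 1, 0.03], [0, 0, 0.58]],
])

```text
clock: 1.55
eef_pos: [490.6, 365.7, 299.6]
tool_rot: [[1.0, 0.008, -0.0], [0.008, -1.0, 0.001], [-0.0, -0.001, -1.0]]
wrist_force: [0.5, -0.1, 0.5]
width: 85.5
```

```bash
python3 -c "
from h import *
go([504,345,300],0)
st=robot.get_state();im=cams.capture('wrist');cv2.imwrite('pics/w1.png',im)
import pickle;pickle.dump(st,open('pics/w1.pkl','wb'))"
```

```text
t 1.55 cur [490.584 365.705 299.573] ang 0.4453849778915517 w 85.50246896654119 F [ 0.549 -0.092  0.461]
shift [ 0.088  0.139 -0.003] rot [-0.001  0.     0.007] mm 24.67524642819658
```

View pics/w1.png

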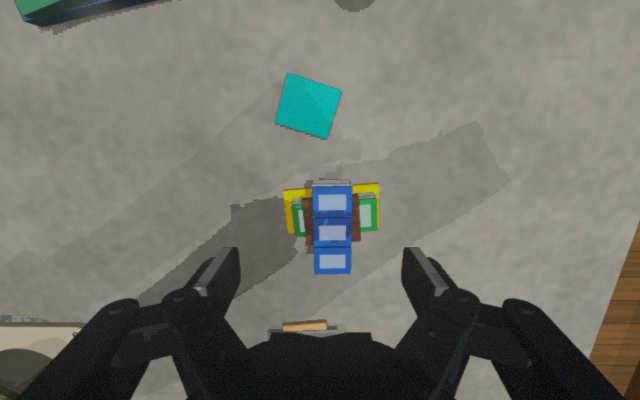

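Blue box at wrist px (332,228), walnut beneath at x≈305–360, green ends at 300 and 368, slab in yellow.

```bash
python3 - <<'E'
from h import *
import pickle
im=cv2.imread('pics/w1.png');C=campose('wrist',pickle.load(open('pics/w1.pkl','rb')))
big=cv2.resize(im[160:300,250:420],None,fx=4.5,fy=4.2,interpolation=cv2.INTER_CUBIC);cv2.imwrite('pics/w1c.png',big)
roi=(260,150,400,300)
print('blue',rect(hsvmask(im,(105,120,60),(130,255,255),roi),C,80))
print('green',rect(hsvmask(im,(45,80,50),(85,255,255),roi),C,40))
print('walnut',rect(hsvmask(im,(0,60,20),(15,200,110),roi),C,50))
print('slab',rect(hsvmask(im,(20,130,80),(32,255,255),roi),C,10))
E
```

```text
blue [503.188 313.483 107.094  43.536 -88.765]
green [550.291 319.687  43.66   21.977 -84.782]
walnut [473.681 313.549  63.651  11.123 -88.817]
slab [458.443 313.111  65.632  38.101 -89.577]
```

View pics/w1c.png

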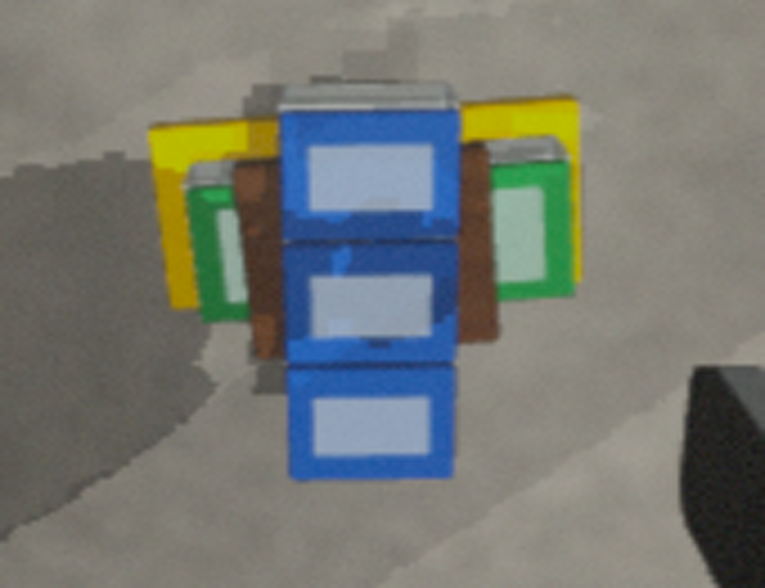

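```bash
python3 -c "
from h import *
go([503.5,312.8,160],1)"
```

```text
t 1.6 cur [490.787 365.401 299.683] ang 0.37128253903270875 w 85.58809165659186 F [0.013 0.403 0.421]
shift [0.083 0.352 0.931] rot [-0.001  0.    -0.01 ] mm 149.79886842394197
```

step_arm([
  [[0.04, 0.17, 0], [0, 0, -0.01]],
  [[0.083, 0.352, 0.2], [0, 0, -0.01]],
  [[0.083, 0.352, 0.4], [0, 0, -0.01]],
  [[0.083, 0.352, 0.6], [0, 0, -0.01]],
  [[0.083, 0.352, 0.8], [0, 0, -0.01]],
  [[0.083, 0.352, 0.93], [0, 0, -0.01]],
  [[0.083, 0.352, 0.93], [0, 0, -0.01]],
  [[0.083, 0.352, 0.93], [0, 0, -0.01]],
])

```text
clock: 2.4
eef_pos: [504.3, 312.0, 160.8]
tool_rot: [[1.0, 0.014, 0.0], [0.014, -1.0, 0.001], [0.0, -0.001, -1.0]]
wrist_force: [0.8, 0.8, 1.8]
width: 85.7
```

```bash
python3 -c "
from h import *
go([503.5,312.8,127],1)
st=robot.get_state();im=cams.capture('wrist');cv2.imwrite('pics/w2.png',im)
"
```

```text
t 2.4 cur [504.286 311.98  160.758] ang 0.7739960701717123 w 85.72676342122485 F [0.829 0.835 1.821]
shift [-0.005 -0.005  0.225] rot [-0.001 -0.    -0.004] mm 33.77751503785107
```

View pics/w2.png

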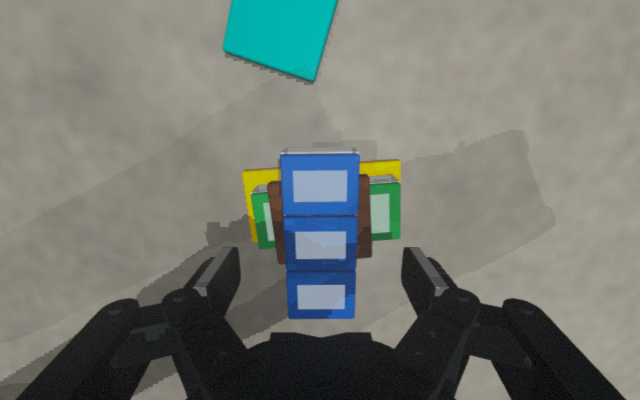

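Blue is centred between the fingers (px 320). Descending and closing.

step_arm([
  [[-0.005, -0.005, 0.11], [0, 0, -0.004]],
  [[-0.005, -0.005, 0.225], [0, 0, -0.004]],
  [[-0.005, -0.005, 0.225], [0, 0, -0.004]],
  [[-0.005, -0.005, 0.225], [0, 0, -0.004]],
])

```text
clock: 2.85
eef_pos: [504.1, 312.6, 127.6]
tool_rot: [[1.0, 0.016, 0.001], [0.016, -1.0, 0.001], [0.001, -0.001, -1.0]]
wrist_force: [-0.5, 1.2, 1.1]
width: 85.1
```

step_arm([
  [[0, 0, 0], [0, 0, 0]],
  [[0, 0, 0], [0, 0, 0]],
  [[0, 0, 0], [0, 0, 0]],
  [[0, 0, 0], [0, 0, 0]],
  [[0, 0, 0], [0, 0, 0]],
  [[0, 0, 0], [0, 0, 0]],
  [[0, 0, 0], [0, 0, 0]],
  [[0, 0, 0], [0, 0, 0]],
], gripper=0)

```text
clock: 3.65
eef_pos: [504.1, 312.5, 127.2]
tool_rot: [[1.0, 0.016, 0.001], [0.016, -1.0, 0.001], [0.001, -0.001, -1.0]]
wrist_force: [-0.8, -0.7, 6.0]
width: 43.0
```

Gripped (43 mm). Lift slowly, then look.

step_arm([
  [[0, 0, -0.04], [0, 0, 0]],
  [[0, 0, -0.1], [0, 0, 0]],
  [[0, 0, -0.25], [0, 0, 0]],
  [[0, 0, -0.45], [0, 0, 0]],
  [[0, 0, -0.65], [0, 0, 0]],
  [[0, 0, -0.7], [0, 0, 0]],
  [[0, 0, -0.7], [0, 0, 0]],
  [[0, 0, -0.7], [0, 0, 0]],
])

```text
clock: 4.45
eef_pos: [503.2, 312.0, 230.2]
tool_rot: [[1.0, 0.016, -0.001], [0.016, -1.0, -0.001], [-0.001, 0.001, -1.0]]
wrist_force: [-0.1, -0.7, -1.1]
width: 43.0
```

```bash
python3 -c "
from h import *
go([455,-87,230],-75.8)
st=robot.get_state();im=cams.capture('wrist');cv2.imwrite('pics/w3.png',im)
import pickle;pickle.dump(st,open('pics/w3.pkl','wb'))
"
```

```text
t 4.45 cur [503.161 311.973 230.175] ang 0.920206522040072 w 43.02378167722561 F [-0.146 -0.727 -1.113]
shift [-0.364  2.654  0.003] rot [0.001 0.    1.279] mm 401.86954794023353
```

View pics/w3.png

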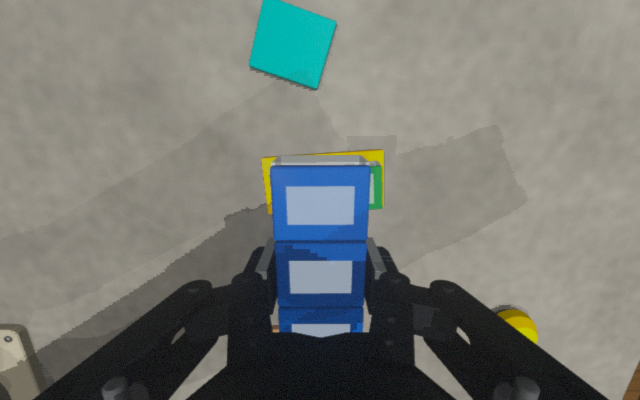

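```bash
cat >> h.py <<'E'
def intool(C,st,uv,depth):
    """tool-frame point of pixel on plane tool z=depth"""
    f,cx,cy,_=C; M=cams.camera_params('wrist')['mount']; uv=np.atleast_2d(uv).astype(float)
    d=np.c_[(uv[:,0]-cx)/f,-(uv[:,1]-cy)/f,-np.ones(len(uv))]@M[:3,:3].T
    t=(depth-M[2,3])/d[:,2]
    return M[:3,3]+d*t[:,None]
E
python3 - <<'E'
from h import *
import pickle
st=pickle.load(open('pics/w3.pkl','rb'));C=campose('wrist',st)
print(intool(C,st,[[271,166],[370,167],[274,240],[367,240],[278,307],[364,307]],47.2))
E
```

```text
[[-21.662 -54.384  47.2  ]
 [ 20.431 -53.932  47.2  ]
 [-22.103 -19.899  47.2  ]
 [ 20.821 -19.88   47.2  ]
 [-21.931  16.879  47.2  ]
 [ 21.118  16.893  47.2  ]]
```

step_arm([
  [[-0.03, 0.1, -0.1], [0, 0, 0]],
  [[-0.06, 0.3, -0.2], [0, 0, 0]],
  [[-0.1, 0.55, -0.4], [0, 0, 0]],
  [[-0.1, 0.8, -0.4], [0, 0, 0]],
  [[-0.1, 1, -0.4], [0, 0, 0]],
])

```text
clock: 5.0
eef_pos: [490.8, 159.7, 290.8]
tool_rot: [[1.0, 0.015, -0.0], [0.015, -1.0, -0.0], [-0.0, 0.0, -1.0]]
wrist_force: [-0.2, 0.1, -1.4]
width: 43.1
```

step_arm([
  [[-0.03, 0.25, 0], [0, 0, 0]],
  [[-0.06, 0.5, 0], [0, 0, 0]],
  [[-0.1, 0.75, 0], [0, 0, 0]],
  [[-0.1, 1, 0], [0, 0, 0]],
])

```text
clock: 5.4
eef_pos: [477.3, 10.3, 290.0]
tool_rot: [[1.0, 0.016, -0.002], [0.016, -1.0, -0.0], [-0.002, 0.0, -1.0]]
wrist_force: [0.6, 1.3, -0.3]
width: 43.2
```

step_arm([
  [[-0.03, 0.25, 0], [0, 0, 0]],
  [[-0.06, 0.5, 0], [0, 0, 0]],
  [[-0.1, 0.75, 0], [0, 0, 0]],
  [[-0.1, 0.95, 0], [0, 0, 0]],
  [[-0.1, 1, 0], [0, 0, 0]],
  [[-0.1, 1, 0], [0, 0, 0]],
  [[-0.1, 1, 0], [0, 0, 0]],
])

```text
clock: 6.1
eef_pos: [465.8, -137.3, 290.4]
tool_rot: [[1.0, 0.017, -0.001], [0.017, -1.0, 0.0], [-0.001, -0.0, -1.0]]
wrist_force: [0.1, 0.1, -1.0]
width: 42.9
```

```bash
python3 -c "
from h import *
go([455,-160,290],0)
st=robot.get_state();im=cams.capture('wrist');cv2.imwrite('pics/w4.png',im)
import pickle;pickle.dump(st,open('pics/w4.pkl','wb'))
"
```

```text
t 6.1 cur [ 465.807 -137.272  290.439] ang 0.9763207315294682 w 42.91950858909282 F [ 0.147  0.113 -1.033]
shift [-0.075  0.15   0.003] rot [-0.     0.001  0.016] mm 25.17085228124213
```

View pics/w4.png

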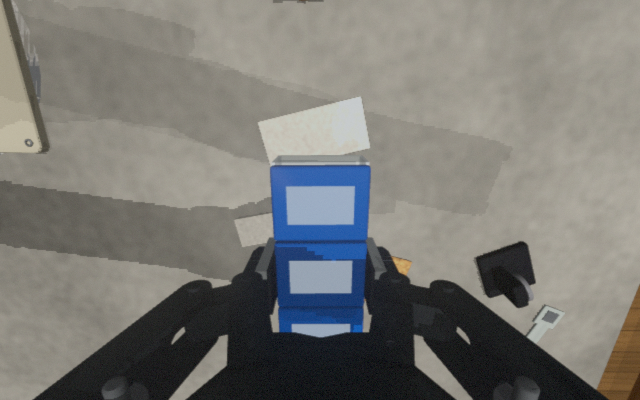

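Tray is seen with corners at about px (259,122), (361,97) and (370,148). The lower-left corner is hidden by the held box.

```bash
python3 - <<'E'
from h import *
import pickle
st=pickle.load(open('pics/w4.pkl','rb'));C=campose('wrist',st)
im=cv2.imread('pics/w4.png')
h=cv2.cvtColor(im,cv2.COLOR_BGR2HSV)
print(h[130,330],h[130,300],h[80,300],h[110,400],h[125,268])
m=hsvmask(im,(0,0,165),(180,60,255),(245,80,385,158))
cv2.imwrite('pics/m4.png',cv2.resize(np.hstack([im[70:180,240:400],cv2.cvtColor(m,cv2.COLOR_GRAY2BGR)[70:180,240:400]]),None,fx=2.5,fy=2.5))
# edges: topmost per col; rightmost per row; leftmost per row
def line(p): 
    P=ray(C,p,10)[:,:2].astype(np.float32); vx,vy,x,y=cv2.fitLine(P,cv2.DIST_HUBER,0,.01,.01).ravel(); return np.array([vx,vy]),np.array([x,y])
top=[(u,np.argmax(m[:,u]>0)-.5) for u in range(264,356)]
right=[(639-np.argmax(m[v,::-1]>0)+.5,v) for v in range(102,144)]
left=[(np.argmax(m[v]>0)-.5,v) for v in range(126,154)]
L=[line(np.array(x)) for x in (top,right,left)]
for d,p in L: print(np.degrees(np.arctan2(d[1],d[0])),p)
def X(a,b):
    t=np.linalg.solve(np.c_[a[0],-b[0]],b[1]-a[1]); return a[1]+t[0]*a[0]
A,B=X(L[0],L[1]),X(L[0],L[2]); u=(A-B)/np.linalg.norm(A-B); n=np.array([u[1],-u[0]])
print(A,B,np.linalg.norm(A-B),'centre',(A+B)/2+n*32,np.degrees(np.arctan2(u[1],u[0])))
E
```

```text
[ 25  17 199] [ 20  19 201] [ 23  20 162] [ 25  21 155] [ 25  17 198]
14.186568 [454.205 -54.493]
-75.497055 [516.354 -62.07 ]
-75.98727 [391.218 -91.401]
[510.7   -40.212] [386.291 -71.661] 128.32193 centre [456.338 -86.96 ] 14.186566
```

View pics/m4.png

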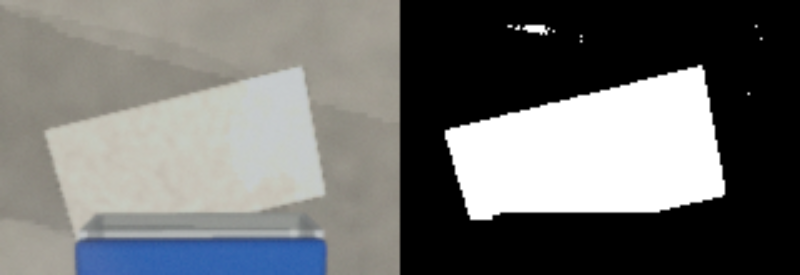

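```bash
python3 -c "
from h import *
go([456.2,-87,180],-75.8)"
```

```text
t 6.15 cur [ 465.916 -136.972  290.568] ang 1.0255477496942396 w 43.012730316290146 F [-0.501  0.616 -0.661]
shift [-0.058 -0.334  0.737] rot [0.    0.001 1.28 ] mm 121.72490149835606
```

step_arm([
  [[-0.01, -0.05, 0.1], [0, 0, 0.1]],
  [[-0.02, -0.1, 0.2], [0, 0, 0.22]],
  [[-0.03, -0.15, 0.3], [0, 0, 0.35]],
  [[-0.04, -0.2, 0.4], [0, 0, 0.48]],
  [[-0.05, -0.25, 0.5], [0, 0, 0.6]],
  [[-0.058, -0.334, 0.6], [0, 0, 0.72]],
  [[-0.058, -0.334, 0.7], [0, 0, 0.85]],
  [[-0.058, -0.334, 0.73], [0, 0, 0.95]],
  [[-0.058, -0.334, 0.73], [0, 0, 1]],
  [[-0.058, -0.334, 0.73], [0, 0, 1]],
])

```text
clock: 7.15
eef_pos: [456.3, -87.2, 181.3]
tool_rot: [[0.515, -0.857, -0.001], [-0.857, -0.515, 0.0], [-0.001, 0.001, -1.0]]
wrist_force: [-0.2, 0.3, -0.5]
width: 43.0
```

```bash
python3 -c "
from h import *
go([456.2,-87,95],-75.8)"
```

```text
t 7.15 cur [456.292 -87.192 181.289] ang -59.00131278046079 w 42.96983311164505 F [-0.211  0.258 -0.49 ]
shift [-0.001 -0.     0.575] rot [0.001 0.    0.28 ] mm 86.2893027778316
```

step_arm([
  [[0, 0, 0.1], [0, 0, 0.1]],
  [[0, 0, 0.2], [0, 0, 0.2]],
  [[0, 0, 0.35], [0, 0, 0.28]],
  [[0, 0, 0.5], [0, 0, 0.28]],
  [[0, 0, 0.575], [0, 0, 0.28]],
  [[0, 0, 0.575], [0, 0, 0.28]],
  [[0, 0, 0.575], [0, 0, 0.28]],
  [[0, 0, 0.575], [0, 0, 0.28]],
])

```text
clock: 7.95
eef_pos: [457.0, -88.4, 96.4]
tool_rot: [[0.244, -0.97, 0.002], [-0.97, -0.244, 0.0], [0.0, -0.002, -1.0]]
wrist_force: [-0.1, -0.0, -0.8]
width: 43.0
```

```bash
python3 -c "
from h import *
go([456.2,-87,88],-75.8)"
```

```text
t 7.95 cur [457.019 -88.444  96.355] ang -75.8500144227154 w 43.004820887935495 F [-0.056 -0.033 -0.817]
shift [-0.011  0.003  0.056] rot [-0.002 -0.    -0.001] mm 8.51867531737306
```

step_arm([
  [[-0.009, 0.003, 0.02], [0, 0, 0]],
  [[-0.009, 0.003, 0.04], [0, 0, 0]],
  [[-0.009, 0.003, 0.056], [0, 0, 0]],
  [[-0.009, 0.003, 0.056], [0, 0, 0]],
  [[-0.009, 0.003, 0.056], [0, 0, 0]],
  [[-0.009, 0.003, 0.056], [0, 0, 0]],
])

```text
clock: 8.55
eef_pos: [455.6, -87.2, 87.1]
tool_rot: [[0.244, -0.97, 0.0], [-0.97, -0.244, 0.0], [-0.0, -0.0, -1.0]]
wrist_force: [-2.0, 1.1, 5.4]
width: 42.9
```

step_arm([
  [[0, 0, 0], [0, 0, 0]],
  [[0, 0, 0], [0, 0, 0]],
  [[0, 0, 0], [0, 0, 0]],
  [[0, 0, 0], [0, 0, 0]],
  [[0, 0, 0], [0, 0, 0]],
  [[0, 0, 0], [0, 0, 0]],
], gripper=1)

```text
clock: 9.15
eef_pos: [455.6, -87.3, 87.0]
tool_rot: [[0.244, -0.97, 0.0], [-0.97, -0.244, 0.0], [-0.0, -0.0, -1.0]]
wrist_force: [-0.1, 0.4, -0.7]
width: 85.6
```

step_arm([
  [[0, 0, -0.05], [0, 0, 0]],
  [[0, 0, -0.2], [0, 0, 0]],
  [[0, 0, -0.5], [0, 0, 0]],
  [[0, 0, -0.8], [0, 0, 0]],
  [[0, 0, -1], [0, 0, 0]],
  [[0, 0, -1], [0, 0, 0]],
])

```text
clock: 9.75
eef_pos: [457.3, -87.8, 241.4]
tool_rot: [[0.243, -0.97, 0.007], [-0.97, -0.243, 0.002], [0.0, -0.007, -1.0]]
wrist_force: [0.1, -0.7, -0.5]
width: 85.5
```

```bash
python3 - <<'E'
from h import *
import pickle
go([517,313,240],92)
st=robot.get_state();im=cams.capture('wrist');cv2.imwrite('pics/w5.png',im);pickle.dump(st,open('pics/w5.pkl','wb'))
t=cams.capture('top');cv2.imwrite('pics/top5.png',t)
E
```

```text
t 9.75 cur [457.343 -87.753 241.402] ang -75.9113672015393 w 85.4821997153695 F [ 0.079 -0.656 -0.486]
shift [-2.495 -1.036  0.016] rot [-0.001 -0.01  -2.799] mm 405.1714822346497
```

View pics/w5.png

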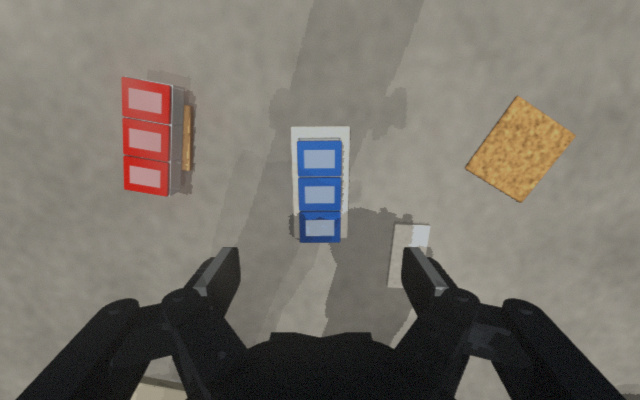

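View pics/top5.png

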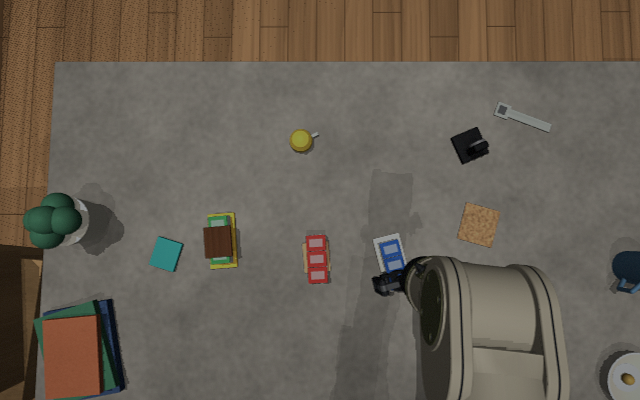

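Blue now sits on the tray, aligned with it (wrist px (320,190)), and walnut on green is uncovered (top px (217,241)). Measuring them.

```bash
python3 - <<'E'
from h import *
import pickle
st=pickle.load(open('pics/w5.pkl','rb'));C=campose('wrist',st);im=cv2.imread('pics/w5.png')
print('blue',rect(hsvmask(im,(105,120,60),(130,255,255),(280,120,360,260)),C,40))
print('mat',rect(hsvmask(im,(8,90,80),(25,255,255),(450,80,600,220)),C,4))
print('red',rect(hsvmask(im,(0,150,80),(8,255,255),(100,60,172,210)),C,40))
print('tray',rect(hsvmask(im,(0,0,175),(180,50,255),(280,110,360,245)),C,10))
t=cv2.imread('pics/top5.png');C=campose('top');roi=(190,200,260,280)
print('walnut',rect(hsvmask(t,(0,60,20),(15,220,110),roi),C,50))
print('green',rect(hsvmask(t,(45,80,50),(85,255,255),roi),C,40))
print('slab',rect(hsvmask(t,(20,130,80),(32,255,255),roi),C,10))
E
```

```text
blue [454.851 -86.355 105.735  42.425  14.538]
mat [ 545.021 -290.84    88.938   83.546  -15.485]
red [466.385  88.773 106.673  43.349   3.571]
tray [470.88  -83.076  97.424  61.423  14.842]
walnut [504.396 313.049  69.439  61.538   5.764]
green [551.086 317.582  43.897  22.037 -86.151]
slab [505.743 313.379 129.022  62.282   4.812]
```

```bash
python3 -c "
from h import *
go([504.4,313,180],-84.5)"
```

```text
t 9.85 cur [455.693 -87.3   237.581] ang -75.88256538137087 w 85.26394308574518 F [-0.227  0.966 -1.44 ]
shift [-2.509 -0.965  0.387] rot [-0.002  0.001  0.144] mm 407.3424806871173
```

step_arm([
  [[-0.25, -0.1, 0], [0, 0, 0]],
  [[-0.5, -0.2, 0], [0, 0, 0]],
  [[-0.75, -0.3, 0], [0, 0, 0]],
  [[-1, -0.4, 0], [0, 0, 0]],
])

```text
clock: 10.25
eef_pos: [476.5, 74.1, 235.7]
tool_rot: [[0.243, -0.97, -0.002], [-0.97, -0.243, -0.001], [0.0, 0.002, -1.0]]
wrist_force: [1.3, -1.2, -0.2]
width: 85.5
```

step_arm([
  [[-0.25, -0.1, 0], [0, 0, 0.04]],
  [[-0.5, -0.2, 0], [0, 0, 0.08]],
  [[-0.75, -0.3, 0], [0, 0, 0.12]],
  [[-1, -0.4, 0], [0, 0, 0.144]],
  [[-1, -0.4, 0], [0, 0, 0.144]],
  [[-1, -0.4, 0], [0, 0, 0.144]],
])

```text
clock: 10.85
eef_pos: [498.1, 233.2, 235.3]
tool_rot: [[0.097, -0.995, -0.002], [-0.995, -0.097, -0.002], [0.002, 0.002, -1.0]]
wrist_force: [1.0, -1.4, 0.4]
width: 85.3
```

```bash
python3 -c "
from h import *
go([504.4,313,180],-84.5)"
```

```text
t 10.85 cur [498.137 233.219 235.25 ] ang -84.43442776705695 w 85.31730467651214 F [ 1.03  -1.37   0.408]
shift [-0.526 -0.094  0.367] rot [ 0.002 -0.002  0.001] mm 97.24598452556174
```

step_arm([
  [[-0.2, -0.04, 0], [0, 0, 0]],
  [[-0.4, -0.07, 0.1], [0, 0, 0]],
  [[-0.526, -0.094, 0.25], [0, 0, 0]],
  [[-0.526, -0.094, 0.367], [0, 0, 0]],
  [[-0.526, -0.094, 0.367], [0, 0, 0]],
  [[-0.526, -0.094, 0.367], [0, 0, 0]],
  [[-0.526, -0.094, 0.367], [0, 0, 0]],
])

```text
clock: 11.55
eef_pos: [506.1, 311.8, 183.1]
tool_rot: [[0.094, -0.996, 0.001], [-0.996, -0.094, 0.001], [-0.001, -0.001, -1.0]]
wrist_force: [0.1, 0.4, 0.5]
width: 85.6
```

```bash
python3 - <<'E'
from h import *
import pickle
go([504.4,313,115],-84.5)
st=robot.get_state();im=cams.capture('wrist');cv2.imwrite('pics/w6.png',im);pickle.dump(st,open('pics/w6.pkl','wb'))
C=campose('wrist',st);roi=(230,150,402,330)
for n,lo,hi,z in [('walnut',(0,60,20),(15,220,110),50),('slab',(20,130,80),(32,255,255),10),('green',(45,80,50),(85,255,255),40)]:
    print(n,rect(hsvmask(im,lo,hi,roi),C,z))
E
```

```text
t 11.55 cur [506.059 311.774 183.093] ang -84.6254045585801 w 85.58608186306353 F [0.112 0.426 0.542]
shift [-0.009  0.011  0.454] rot [-0.001  0.001 -0.002] mm 68.12410597541268
walnut [505.327 314.527  69.423  60.959   5.645]
slab [538.33  346.138  17.843   7.104   3.504]
green [460.296 310.094  42.39    8.688 -84.655]
```

View pics/w6.png

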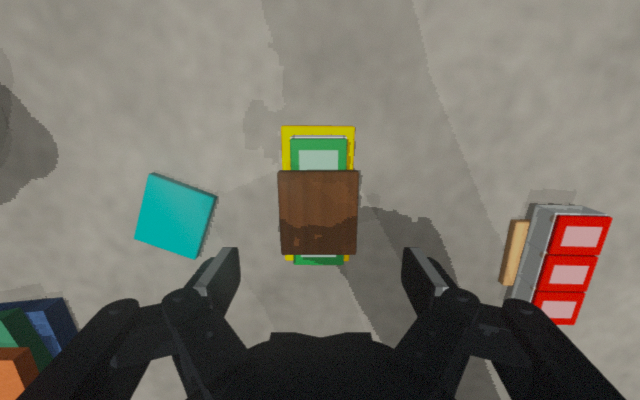

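```bash
python3 -c "
from h import *
go([505.2,313.5,110],-84.4)"
```

```text
t 11.6 cur [506.003 312.089 183.19 ] ang -84.60398425617863 w 85.75559775128912 F [ 0.502 -0.733 -0.631]
shift [-0.009  0.005  0.488] rot [-0.001  0.001 -0.003] mm 73.2082719223363
```

step_arm([
  [[-0.01, 0, 0.15], [0, 0, 0]],
  [[-0.01, 0, 0.3], [0, 0, 0]],
  [[-0.01, 0, 0.42], [0, 0, 0]],
  [[-0.01, 0, 0.488], [0, 0, 0]],
  [[-0.01, 0, 0.488], [0, 0, 0]],
  [[-0.01, 0, 0.488], [0, 0, 0]],
  [[-0.01, 0, 0.488], [0, 0, 0]],
])

```text
clock: 12.3
eef_pos: [505.8, 314.6, 110.0]
tool_rot: [[0.095, -0.995, 0.002], [-0.995, -0.095, 0.001], [-0.001, -0.002, -1.0]]
wrist_force: [0.3, -0.2, -0.0]
width: 85.8
```

step_arm([
  [[0, 0, 0], [0, 0, 0]],
  [[0, 0, 0], [0, 0, 0]],
  [[0, 0, 0], [0, 0, 0]],
  [[0, 0, 0], [0, 0, 0]],
  [[0, 0, 0], [0, 0, 0]],
  [[0, 0, 0], [0, 0, 0]],
], gripper=0.5)

```text
clock: 12.9
eef_pos: [505.6, 314.6, 109.9]
tool_rot: [[0.095, -0.995, 0.001], [-0.995, -0.095, 0.001], [-0.001, -0.001, -1.0]]
wrist_force: [-2.4, -1.4, 8.0]
width: 60.0
```

```bash
python3 - <<'E'
from h import *
import pickle
go([505.2,313.5,110],-84.4)
st=robot.get_state();im=cams.capture('wrist');cv2.imwrite('pics/w7.png',im);pickle.dump(st,open('pics/w7.pkl','wb'))
E
```

```text
t 12.9 cur [505.557 314.556 109.909] ang -84.52622585421165 w 59.998881292236405 F [-2.397 -1.357  7.975]
shift [ 0.007  0.003 -0.001] rot [-0.001  0.001 -0.002] mm 1.1182183780812478
```

View pics/w7.png

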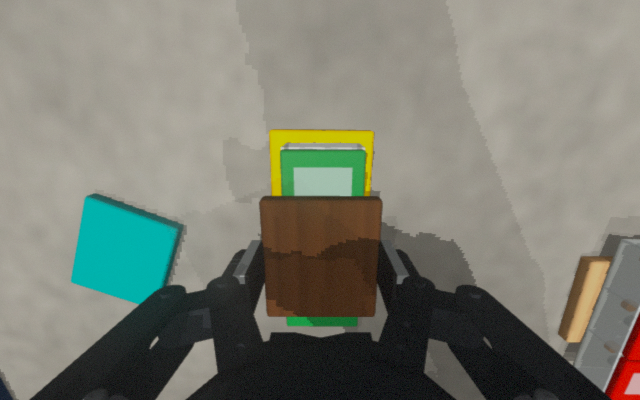

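```bash
python3 - <<'E'
from h import *
import pickle
st=pickle.load(open('pics/w7.pkl','rb'));C=campose('wrist',st);im=cv2.imread('pics/w7.png')
print(intool(C,st,[[260,198],[382,197],[266,316],[376,317]],60))
go([505.2,313.5,230],-90)
E
```

```text
[[-30.384 -34.817  60.   ]
 [ 29.169 -35.284  60.   ]
 [-31.49   34.496  60.   ]
 [ 30.363  35.231  60.   ]]
t 12.95 cur [505.55  314.546 109.903] ang -84.52523608575612 w 60.326451911887325 F [-1.615 -0.572  7.571]
shift [ 0.006  0.002 -0.801] rot [-0.001  0.001  0.091] mm 120.10158812953394
```

step_arm([
  [[0, 0, -0.03], [0, 0, 0]],
  [[0, 0, -0.08], [0, 0, 0]],
  [[0, 0, -0.2], [0, 0, 0]],
  [[0, 0, -0.4], [0, 0, 0]],
  [[0, 0, -0.6], [0, 0, 0]],
  [[0, 0, -0.8], [0, 0, 0]],
  [[0, 0, -0.8], [0, 0, 0]],
])

```text
clock: 13.65
eef_pos: [506.8, 315.0, 233.7]
tool_rot: [[0.095, -0.995, 0.006], [-0.995, -0.095, 0.005], [-0.004, -0.006, -1.0]]
wrist_force: [0.4, 1.1, -0.4]
width: 60.2
```

```bash
python3 - <<'E'
from h import *
import pickle
go([545.5,-291.5,230],-105.6)
st=robot.get_state();im=cams.capture('wrist');cv2.imwrite('pics/w8.png',im);pickle.dump(st,open('pics/w8.pkl','wb'))
E
```

```text
t 13.65 cur [506.771 315.032 233.724] ang -84.53920820933524 w 60.157036101780115 F [ 0.442  1.069 -0.402]
shift [4.05  0.128 0.007] rot [-0.005  0.005  0.351] mm 607.778651670305
```

View pics/w8.png

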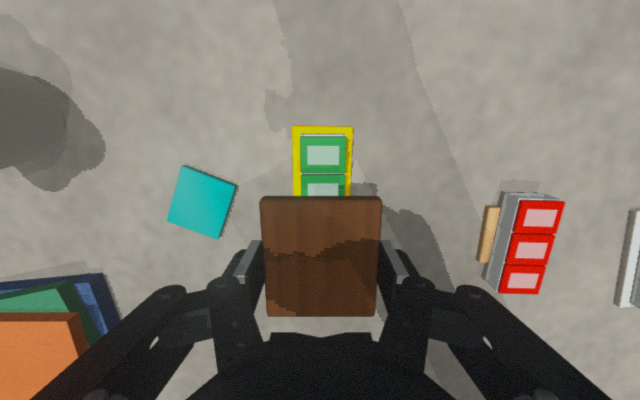

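step_arm([
  [[0.15, 0, 0], [0, 0, 0]],
  [[0.4, 0, 0], [0, 0, 0]],
  [[0.65, 0, 0], [0, 0, 0]],
  [[0.9, 0, 0], [0, 0, 0]],
  [[1, 0.03, 0], [0, 0, 0]],
])

```text
clock: 14.2
eef_pos: [515.2, 160.2, 228.1]
tool_rot: [[0.091, -0.996, -0.001], [-0.996, -0.091, -0.002], [0.002, 0.001, -1.0]]
wrist_force: [0.4, -0.7, -0.1]
width: 60.1
```

step_arm([
  [[0.25, 0, 0], [0, 0, 0]],
  [[0.5, 0, 0], [0, 0, 0]],
  [[0.75, 0, 0], [0, 0, 0]],
  [[1, 0.03, 0], [0, 0, 0]],
])

```text
clock: 14.6
eef_pos: [524.5, 13.9, 228.2]
tool_rot: [[0.096, -0.995, -0.001], [-0.995, -0.096, -0.0], [-0.0, 0.001, -1.0]]
wrist_force: [0.1, -0.8, -0.5]
width: 60.3
```

step_arm([
  [[0.25, 0, 0], [0, 0, 0]],
  [[0.5, 0, 0], [0, 0, 0]],
  [[0.75, 0, 0], [0, 0, 0]],
  [[1, 0.03, 0], [0, 0, 0]],
])

```text
clock: 15.0
eef_pos: [534.6, -135.6, 228.1]
tool_rot: [[0.097, -0.995, -0.001], [-0.995, -0.097, 0.0], [-0.0, 0.001, -1.0]]
wrist_force: [0.6, 1.4, -0.8]
width: 60.1
```

```bash
python3 - <<'E'
from h import *
go([545.5,-291.5,230],-105.6)
E
```

```text
t 15.0 cur [ 534.601 -135.639  228.098] ang -84.46185521331813 w 60.114362618452375 F [ 0.611  1.398 -0.799]
shift [ 1.041  0.028 -0.013] rot [0.001 0.    0.352] mm 156.2531369418196
```

step_arm([
  [[0.25, 0, 0], [0, 0, 0.08]],
  [[0.5, 0, 0], [0, 0, 0.16]],
  [[0.75, 0.02, 0.1], [0, 0, 0.24]],
  [[0.95, 0.025, 0.3], [0, 0, 0.33]],
  [[1, 0.028, 0.5], [0, 0, 0.352]],
  [[1, 0.028, 0.65], [0, 0, 0.352]],
  [[1, 0.028, 0.65], [0, 0, 0.352]],
  [[1, 0.028, 0.65], [0, 0, 0.352]],
])

```text
clock: 15.8
eef_pos: [544.8, -284.2, 131.2]
tool_rot: [[-0.269, -0.963, -0.001], [-0.963, 0.269, 0.0], [-0.0, 0.001, -1.0]]
wrist_force: [0.4, 0.2, -0.5]
width: 60.6
```

```bash
python3 - <<'E'
from h import *
import pickle
go([545.5,-291.5,80],-105.6)
st=robot.get_state();im=cams.capture('wrist');cv2.imwrite('pics/w9.png',im)
C=campose('wrist',st)
E
```

```text
t 15.8 cur [ 544.832 -284.164  131.218] ang -105.60774495721867 w 60.64375390508727 F [ 0.387  0.181 -0.469]
shift [ 0.046 -0.018  0.341] rot [ 0.001  0.    -0.   ] mm 51.745360080120335
```

View pics/w9.png

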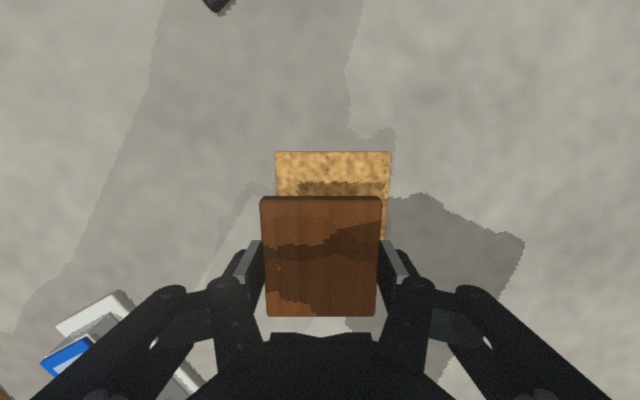

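step_arm([
  [[0.046, -0.018, 0.1], [0, 0, 0]],
  [[0.046, -0.018, 0.2], [0, 0, 0]],
  [[0.046, -0.018, 0.3], [0, 0, 0]],
  [[0.046, -0.018, 0.34], [0, 0, 0]],
  [[0.046, -0.018, 0.34], [0, 0, 0]],
  [[0.046, -0.018, 0.34], [0, 0, 0]],
])

```text
clock: 16.45
eef_pos: [545.6, -292.1, 80.3]
tool_rot: [[-0.27, -0.963, 0.0], [-0.963, 0.27, -0.0], [0.0, -0.0, -1.0]]
wrist_force: [0.3, -0.7, 0.2]
width: 59.7
```

```bash
python3 - <<'E'
from h import *
go([545.5,-291.5,74],-105.6)
E
```

```text
t 16.45 cur [ 545.604 -292.13    80.342] ang -105.6471828418367 w 59.672767083894016 F [ 0.325 -0.684  0.175]
shift [-0.004  0.002  0.042] rot [-0.    -0.    -0.001] mm 6.373689258398064
```

step_arm([
  [[-0.004, 0.002, 0.015], [0, 0, 0]],
  [[-0.004, 0.002, 0.03], [0, 0, 0]],
  [[-0.004, 0.002, 0.04], [0, 0, 0]],
  [[-0.004, 0.002, 0.04], [0, 0, 0]],
  [[-0.004, 0.002, 0.04], [0, 0, 0]],
])

```text
clock: 16.95
eef_pos: [545.4, -291.4, 74.3]
tool_rot: [[-0.27, -0.963, 0.0], [-0.963, 0.27, 0.0], [-0.0, -0.0, -1.0]]
wrist_force: [-0.1, 0.1, -0.0]
width: 60.0
```

step_arm([
  [[0, 0, 0.004], [0, 0, 0]],
  [[0, 0, 0.008], [0, 0, 0]],
  [[0, 0, 0.008], [0, 0, 0]],
  [[0, 0, 0.008], [0, 0, 0]],
])

```text
clock: 17.35
eef_pos: [545.4, -291.5, 73.9]
tool_rot: [[-0.27, -0.963, 0.0], [-0.963, 0.27, 0.001], [-0.001, -0.0, -1.0]]
wrist_force: [-3.0, 2.9, 9.6]
width: 59.9
```

Contact (9.6 N). Releasing, then rising.

step_arm([
  [[0, 0, 0], [0, 0, 0]],
  [[0, 0, 0], [0, 0, 0]],
  [[0, 0, 0], [0, 0, 0]],
  [[0, 0, 0], [0, 0, 0]],
  [[0, 0, 0], [0, 0, 0]],
], gripper=1)

```text
clock: 17.85
eef_pos: [545.4, -291.4, 72.9]
tool_rot: [[-0.27, -0.963, -0.0], [-0.963, 0.27, 0.0], [-0.0, 0.0, -1.0]]
wrist_force: [0.2, -0.3, 0.8]
width: 85.6
```

step_arm([
  [[0, 0, -0.05], [0, 0, 0]],
  [[0, 0, -0.2], [0, 0, 0]],
  [[0, 0, -0.5], [0, 0, 0]],
  [[0, 0, -0.8], [0, 0, 0]],
  [[0, 0, -0.95], [0, 0, 0]],
  [[0, 0, -0.95], [0, 0, 0]],
  [[0, 0, -0.95], [0, 0, 0]],
])

```text
clock: 18.55
eef_pos: [545.4, -291.3, 215.8]
tool_rot: [[-0.27, -0.963, 0.001], [-0.963, 0.27, 0.0], [-0.0, -0.001, -1.0]]
wrist_force: [-0.4, -0.5, -1.2]
width: 85.2
```

```bash
python3 - <<'E'
from h import *
import pickle
go([506,314,215],-85.5)
st=robot.get_state();im=cams.capture('wrist');cv2.imwrite('pics/w10.png',im);pickle.dump(st,open('pics/w10.pkl','wb'))
C=campose('wrist',st);roi=(230,130,402,300)
print('walnut',rect(hsvmask(im,(0,60,20),(15,255,130),roi),C,14))
print('mat',rect(hsvmask(im,(8,90,140),(25,255,255),roi),C,4))
t=cams.capture('top');cv2.imwrite('pics/top10.png',t);C=campose('top');roi=(190,200,260,280)
print('green',rect(hsvmask(t,(45,80,50),(85,255,255),roi),C,40))
print('slab',rect(hsvmask(t,(20,130,80),(32,255,255),roi),C,10))
E
```

```text
t 18.55 cur [ 545.408 -291.312  215.849] ang -105.64164887196036 w 85.21861830367023 F [-0.378 -0.474 -1.218]
shift [-3.815  1.341  0.006] rot [-0.001  0.    -0.336] mm 606.5938751533538
walnut [ 542.131 -295.76    72.773   72.756  -15.676]
mat [ 546.247 -292.984   87.471   82.69   -15.678]
green [508.483 313.973 107.666  44.424   5.208]
slab [505.742 313.212 129.052  62.422   4.904]
```

View pics/w10.png

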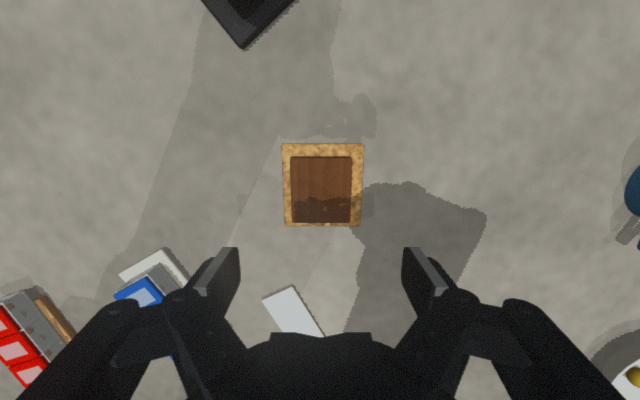

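```bash
python3 - <<'E'
from h import *
import pickle
st=pickle.load(open('pics/w10.pkl','rb'));C=campose('wrist',st);im=cv2.imread('pics/w10.png')
print('board',rect(hsvmask(im,(0,0,0),(180,255,125),(288,152,356,226)),C,14))
cv2.imwrite('pics/w10c.png',cv2.resize(im[135:235,270:375],None,fx=5,fy=5,interpolation=cv2.INTER_NEAREST))
E
```

```text
board [ 542.904 -293.01    72.772   67.241  -15.676]
```

View pics/w10c.png

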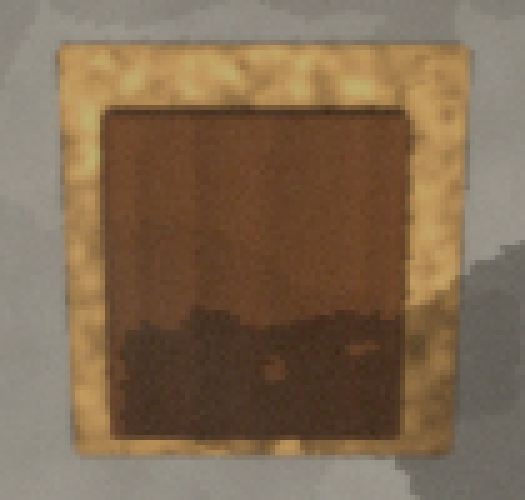

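```bash
python3 - <<'E'
from h import *
import pickle
st=pickle.load(open('pics/w10.pkl','rb'));C=campose('wrist',st)
o=np.array([270,135]);
b=ray(C,np.array([[101,112],[410,112],[400,438],[110,438]])/5+o,14)
m=ray(C,np.array([[58,43],[472,43],[453,457],[77,457]])/5+o,4)
for q in (b,m): print(q.mean(0),[np.linalg.norm(q[i]-q[i-1]) for i in range(4)])
E
```

```text
[ 544.166 -291.017   14.   ] [np.float64(68.6775546052429), np.float64(60.59164893552145), np.float64(68.6787845360406), np.float64(61.07840196284136)]
[ 545.441 -293.528    4.   ] [np.float64(89.51881334397407), np.float64(82.96429702709459), np.float64(89.52009611311476), np.float64(82.46830688514964)]
```

Walnut sits within about 2.5 mm of the mat centre and is square to it. Next is the green box.

step_arm([
  [[-0.25, 0.08, 0], [0, 0, 0]],
  [[-0.5, 0.16, 0], [0, 0, 0]],
  [[-0.75, 0.25, 0], [0, 0, 0]],
  [[-1, 0.35, 0], [0, 0, 0]],
])

```text
clock: 19.05
eef_pos: [534.5, -131.1, 214.3]
tool_rot: [[-0.27, -0.963, -0.002], [-0.963, 0.27, -0.0], [0.001, 0.002, -1.0]]
wrist_force: [-0.2, 0.9, 0.1]
width: 85.5
```

step_arm([
  [[-0.25, 0.08, 0], [0, 0, 0]],
  [[-0.5, 0.16, 0], [0, 0, 0]],
  [[-0.75, 0.25, 0], [0, 0, 0]],
  [[-1, 0.35, 0], [0, 0, 0]],
])

```text
clock: 19.45
eef_pos: [524.3, 27.4, 214.5]
tool_rot: [[-0.27, -0.963, -0.002], [-0.963, 0.27, -0.001], [0.001, 0.001, -1.0]]
wrist_force: [0.3, -0.6, -0.3]
width: 85.5
```

step_arm([
  [[-0.25, 0.08, 0], [0, 0, 0]],
  [[-0.5, 0.16, 0], [0, 0, -0.1]],
  [[-0.75, 0.25, 0], [0, 0, -0.2]],
  [[-1, 0.35, 0], [0, 0, -0.3]],
  [[-1, 0.35, 0], [0, 0, -0.345]],
  [[-1, 0.35, 0], [0, 0, -0.345]],
])

```text
clock: 20.05
eef_pos: [514.3, 185.3, 214.3]
tool_rot: [[0.091, -0.996, -0.002], [-0.996, -0.091, -0.001], [0.001, 0.002, -1.0]]
wrist_force: [0.0, -0.4, 0.2]
width: 85.2
```

```bash
python3 - <<'E'
from h import *
go([507.5,314,180],-84.9)
E
```

```text
t 20.05 cur [514.283 185.278 214.262] ang -84.77462057617717 w 85.24475862049306 F [ 0.012 -0.406  0.231]
shift [-0.859 -0.034  0.227] rot [ 0.002 -0.001  0.002] mm 133.376725444006
```

step_arm([
  [[-0.25, -0.01, 0], [0, 0, 0]],
  [[-0.5, -0.02, 0.1], [0, 0, 0]],
  [[-0.75, -0.03, 0.2], [0, 0, 0]],
  [[-0.86, -0.034, 0.227], [0, 0, 0]],
  [[-0.86, -0.034, 0.227], [0, 0, 0]],
  [[-0.86, -0.034, 0.227], [0, 0, 0]],
])

```text
clock: 20.65
eef_pos: [509.4, 311.4, 181.3]
tool_rot: [[0.085, -0.996, -0.0], [-0.996, -0.085, -0.002], [0.002, 0.0, -1.0]]
wrist_force: [0.1, 0.3, -0.0]
width: 85.6
```

```bash
python3 - <<'E'
from h import *
import pickle
go([507.5,314,115],-84.9)
st=robot.get_state();im=cams.capture('wrist');cv2.imwrite('pics/w11.png',im);pickle.dump(st,open('pics/w11.pkl','wb'))
C=campose('wrist',st);roi=(230,100,402,330)
for n,lo,hi,z in [('slab',(20,130,80),(32,255,255),10),('green',(45,80,40),(85,255,255),40)]:
    print(n,rect(hsvmask(im,lo,hi,roi),C,z))
E
```

```text
t 20.65 cur [509.432 311.443 181.337] ang -85.0957565618901 w 85.57736327655134 F [ 0.086  0.316 -0.014]
shift [-0.019  0.011  0.442] rot [ 0.    -0.001 -0.003] mm 66.4144845120767
slab [506.468 315.873 128.67   63.297   4.889]
green [508.737 314.815 107.33   42.854   5.301]
```

View pics/w11.png

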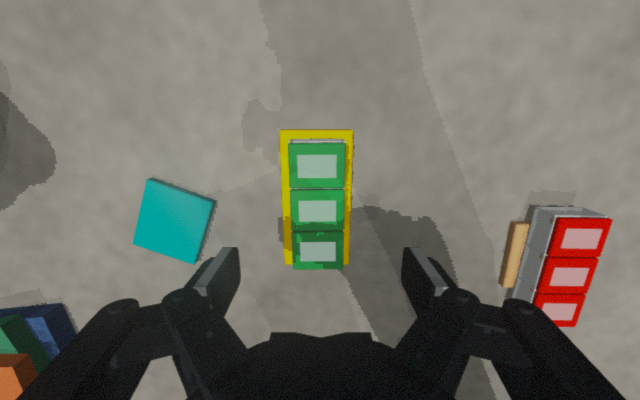

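```bash
python3 - <<'E'
from h import *
go([508.5,314.3,87.3],-84.7)
E
```

```text
t 20.7 cur [509.725 311.091 181.761] ang -85.13831080400139 w 85.3675903027422 F [ 0.012 -0.427 -0.367]
shift [-0.023  0.007  0.63 ] rot [-0.    -0.001 -0.007] mm 94.52304611629114
```

step_arm([
  [[-0.018, 0.005, 0.15], [0, 0, -0.007]],
  [[-0.018, 0.005, 0.3], [0, 0, -0.007]],
  [[-0.018, 0.005, 0.45], [0, 0, -0.007]],
  [[-0.018, 0.005, 0.55], [0, 0, -0.007]],
  [[-0.018, 0.005, 0.62], [0, 0, -0.007]],
  [[-0.018, 0.005, 0.627], [0, 0, -0.007]],
  [[-0.018, 0.005, 0.627], [0, 0, -0.007]],
])

```text
clock: 21.4
eef_pos: [508.3, 315.8, 88.0]
tool_rot: [[0.095, -0.995, 0.001], [-0.995, -0.095, 0.0], [-0.0, -0.001, -1.0]]
wrist_force: [0.3, -0.1, 0.0]
width: 85.1
```

step_arm([
  [[0, 0, 0], [0, 0, 0]],
  [[0, 0, 0], [0, 0, 0]],
  [[0, 0, 0], [0, 0, 0]],
  [[0, 0, 0], [0, 0, 0]],
  [[0, 0, 0], [0, 0, 0]],
  [[0, 0, 0], [0, 0, 0]],
  [[0, 0, 0], [0, 0, 0]],
  [[0, 0, 0], [0, 0, 0]],
], gripper=0)

```text
clock: 22.2
eef_pos: [508.2, 316.3, 88.3]
tool_rot: [[0.095, -0.995, 0.001], [-0.995, -0.095, 0.001], [-0.001, -0.001, -1.0]]
wrist_force: [-0.9, 0.0, 6.2]
width: 43.3
```

step_arm([
  [[0, 0, -0.03], [0, 0, 0]],
  [[0, 0, -0.1], [0, 0, 0]],
  [[0, 0, -0.3], [0, 0, 0]],
  [[0, 0, -0.55], [0, 0, 0]],
  [[0, 0, -0.8], [0, 0, 0]],
  [[0, 0, -0.95], [0, 0, 0]],
  [[0, 0, -0.95], [0, 0, 0]],
])

```text
clock: 22.9
eef_pos: [509.2, 316.5, 234.4]
tool_rot: [[0.095, -0.995, 0.005], [-0.995, -0.095, 0.004], [-0.004, -0.005, -1.0]]
wrist_force: [0.3, 0.2, -1.7]
width: 42.9
```

```bash
python3 - <<'E'
from h import *
import pickle
go([455.5,-87.2,230],-75.8)
st=robot.get_state();im=cams.capture('wrist');cv2.imwrite('pics/w12.png',im);pickle.dump(st,open('pics/w12.pkl','wb'))
E
```

```text
t 22.9 cur [509.16  316.536 234.445] ang -84.54531310303865 w 42.91594681442848 F [ 0.286  0.186 -1.681]
shift [2.645 0.612 0.016] rot [-0.005  0.003 -0.146] mm 407.31055362508783
```

View pics/w12.png

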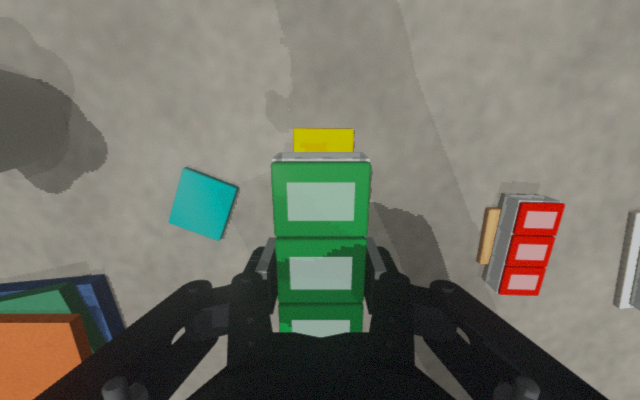

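```bash
python3 - <<'E'
from h import *
import pickle
out={}
for f,lo,hi,d in [('w3',(105,120,40),(130,255,255),47.2),('w12',(45,80,30),(85,255,255),48.3)]:
    st=pickle.load(open(f'pics/{f}.pkl','rb'));C=campose('wrist',st);im=cv2.imread(f'pics/{f}.png')
    m=hsvmask(im,lo,hi,(262,140,380,235)); 
    rows=[np.argmax(m[:,u]>0) for u in range(280,362)]; a,b=np.polyfit(range(280,362),rows,1)
    g=cv2.cvtColor(im,cv2.COLOR_BGR2GRAY).astype(float)
    v1=[225+np.argmin(g[225:255,u]) for u in range(285,356)]; 
    r=np.median(rows)-.5; h=np.median(v1)
    xs=[(np.flatnonzero(m[v])[0],np.flatnonzero(m[v])[-1]) for v in range(180,230)]
    p=intool(C,st,[[320,r],[320,h]],d); print(f,r,h,'slope',a,p[:,1], 'x', intool(C,st,[[xs[0][0],180],[xs[0][1]+1,180],[xs[-1][0],229],[xs[-1][1]+1,229]],d)[:,0])
E
```

```text
w3 165.5 241.0 slope -0.0017413828756762464 [-53.127 -17.926] x [-22.198  20.512 -22.498  20.337]
w12 161.5 237.0 slope -2.043786506224473e-16 [-54.652 -19.433] x [-21.963  20.715 -22.241  20.998]
```

step_arm([
  [[0.15, 0.03, 0], [0, 0, 0]],
  [[0.4, 0.1, 0], [0, 0, 0]],
  [[0.65, 0.16, 0], [0, 0, 0]],
  [[0.9, 0.2, 0], [0, 0, 0]],
  [[1, 0.23, 0], [0, 0, 0]],
])

```text
clock: 23.45
eef_pos: [487.2, 159.3, 229.1]
tool_rot: [[0.091, -0.996, -0.002], [-0.996, -0.091, -0.001], [0.001, 0.002, -1.0]]
wrist_force: [0.5, 0.4, -0.8]
width: 43.0
```

step_arm([
  [[0.25, 0.06, 0], [0, 0, -0.04]],
  [[0.5, 0.12, 0], [0, 0, -0.08]],
  [[0.75, 0.18, 0], [0, 0, -0.12]],
  [[1, 0.23, 0], [0, 0, -0.146]],
  [[1, 0.23, 0], [0, 0, -0.146]],
])

```text
clock: 23.95
eef_pos: [466.8, 6.1, 229.5]
tool_rot: [[0.24, -0.971, -0.001], [-0.971, -0.24, -0.001], [0.0, 0.001, -1.0]]
wrist_force: [1.5, -0.4, -0.3]
width: 43.1
```

```bash
python3 - <<'E'
from h import *
go([454.1,-87.7,170],-75.8)
E
```

```text
t 23.95 cur [466.815   6.114 229.472] ang -76.08739641351103 w 43.09550206388422 F [ 1.535 -0.394 -0.28 ]
shift [0.587 0.232 0.397] rot [ 0.001 -0.    -0.005] mm 111.80169491198055
```

step_arm([
  [[0.2, 0.08, 0], [0, 0, 0]],
  [[0.4, 0.16, 0.05], [0, 0, 0]],
  [[0.55, 0.22, 0.15], [0, 0, -0.003]],
  [[0.587, 0.232, 0.3], [0, 0, -0.003]],
  [[0.587, 0.232, 0.397], [0, 0, -0.003]],
  [[0.587, 0.232, 0.397], [0, 0, -0.003]],
  [[0.587, 0.232, 0.397], [0, 0, -0.003]],
])

```text
clock: 24.65
eef_pos: [455.7, -82.6, 170.4]
tool_rot: [[0.25, -0.968, -0.001], [-0.968, -0.25, -0.0], [0.0, 0.001, -1.0]]
wrist_force: [0.3, 0.1, -0.8]
width: 43.1
```

```bash
python3 - <<'E'
from h import *
go([454.1,-87.7,125],-75.8)
E
```

```text
t 24.65 cur [455.688 -82.563 170.364] ang -75.5506893965142 w 43.13849508277358 F [ 0.258  0.077 -0.817]
shift [0.03  0.018 0.302] rot [ 0.001 -0.     0.004] mm 45.68123266766528
```

step_arm([
  [[0.03, 0.018, 0.1], [0, 0, 0.004]],
  [[0.03, 0.018, 0.2], [0, 0, 0.004]],
  [[0.03, 0.018, 0.27], [0, 0, 0.004]],
  [[0.03, 0.018, 0.3], [0, 0, 0.004]],
  [[0.03, 0.018, 0.3], [0, 0, 0.004]],
  [[0.03, 0.018, 0.3], [0, 0, 0.004]],
  [[0.03, 0.018, 0.3], [0, 0, 0.004]],
])

```text
clock: 25.35
eef_pos: [454.6, -88.1, 126.0]
tool_rot: [[0.245, -0.97, 0.001], [-0.97, -0.245, 0.0], [-0.0, -0.001, -1.0]]
wrist_force: [0.5, 0.3, -0.0]
width: 42.6
```

```bash
python3 - <<'E'
from h import *
import pickle
go([454.1,-87.6,119],-75.8)
st=robot.get_state();im=cams.capture('wrist');cv2.imwrite('pics/w13.png',im);pickle.dump(st,open('pics/w13.pkl','wb'))
E
```

```text
t 25.35 cur [454.585 -88.111 125.976] ang -75.82150025286312 w 42.62924531311277 F [ 0.545  0.334 -0.029]
shift [-0.004  0.002  0.047] rot [-0.001  0.    -0.   ] mm 7.011357802114739
```

View pics/w13.png

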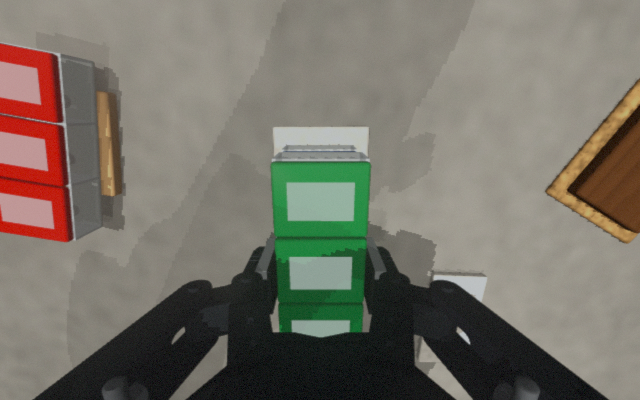

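Green is square over blue and the tray (tray edge in view at px 273–368). Lowering it to contact.

step_arm([
  [[-0.003, 0.001, 0.02], [0, 0, 0]],
  [[-0.003, 0.001, 0.035], [0, 0, 0]],
  [[-0.003, 0.001, 0.046], [0, 0, 0]],
  [[-0.003, 0.001, 0.049], [0, 0, 0]],
  [[-0.003, 0.001, 0.049], [0, 0, 0]],
  [[-0.003, 0.001, 0.049], [0, 0, 0]],
])

```text
clock: 26.0
eef_pos: [453.8, -87.7, 118.2]
tool_rot: [[0.245, -0.97, -0.0], [-0.97, -0.245, 0.001], [-0.001, 0.0, -1.0]]
wrist_force: [-2.6, 0.5, 7.4]
width: 42.9
```

step_arm([
  [[0, 0, 0], [0, 0, 0]],
  [[0, 0, 0], [0, 0, 0]],
  [[0, 0, 0], [0, 0, 0]],
  [[0, 0, 0], [0, 0, 0]],
  [[0, 0, 0], [0, 0, 0]],
  [[0, 0, 0], [0, 0, 0]],
], gripper=1)

```text
clock: 26.6
eef_pos: [453.9, -87.8, 118.0]
tool_rot: [[0.245, -0.97, 0.0], [-0.97, -0.245, 0.0], [-0.0, -0.0, -1.0]]
wrist_force: [0.6, -0.1, -0.0]
width: 85.8
```

step_arm([
  [[0, 0, -0.05], [0, 0, 0]],
  [[0, 0, -0.2], [0, 0, 0]],
  [[0, 0, -0.5], [0, 0, 0]],
  [[0, 0, -0.75], [0, 0, 0]],
  [[0, 0, -0.8], [0, 0, 0]],
  [[0, 0, -0.8], [0, 0, 0]],
])

```text
clock: 27.2
eef_pos: [454.6, -87.8, 239.5]
tool_rot: [[0.245, -0.97, 0.003], [-0.97, -0.245, 0.001], [-0.001, -0.003, -1.0]]
wrist_force: [-0.0, 0.2, -0.5]
width: 85.4
```

```bash
python3 - <<'E'
from h import *
import pickle
go([467,89.5,180],-86.2)
st=robot.get_state();im=cams.capture('wrist');cv2.imwrite('pics/w14.png',im);pickle.dump(st,open('pics/w14.pkl','wb'))
C=campose('wrist',st)
print('green',rect(hsvmask(im,(45,80,40),(85,255,255),(260,100,380,320)),C,70))
print('red',rect(hsvmask(im,(0,150,80),(8,255,255),(60,20,240,240)),C,40))
E
```

```text
t 27.2 cur [454.574 -87.776 239.467] ang -75.8177207305771 w 85.41287858598042 F [-0.001  0.176 -0.485]
shift [-1.125 -0.369  0.398] rot [-0.003  0.001  0.173] mm 187.39678935640336
green [454.522 -86.535 106.54   43.025  14.168]
red [466.289  88.732 106.824  43.542   3.143]
```

View pics/w14.png

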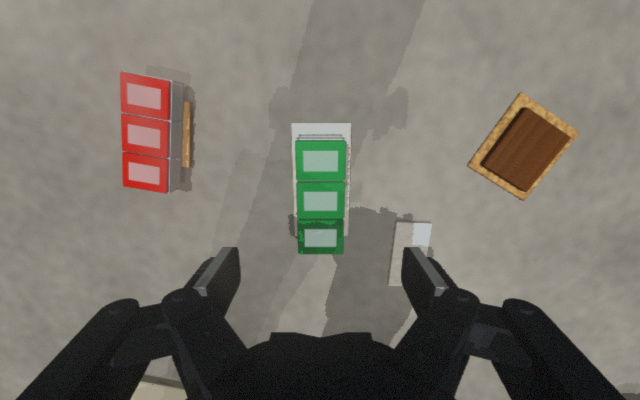

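Green landed at (454.5, −86.5, 14.2°) and blue was at (454.9, −86.4), so they line up. Now red.

step_arm([
  [[-0.25, -0.08, 0], [0, 0, 0.04]],
  [[-0.5, -0.16, 0], [0, 0, 0.08]],
  [[-0.75, -0.25, 0], [0, 0, 0.12]],
  [[-1, -0.34, 0.1], [0, 0, 0.175]],
  [[-1, -0.36, 0.3], [0, 0, 0.175]],
  [[-1, -0.36, 0.4], [0, 0, 0.175]],
  [[-1, -0.36, 0.4], [0, 0, 0.175]],
  [[-1, -0.36, 0.4], [0, 0, 0.175]],
])

```text
clock: 28.05
eef_pos: [469.1, 70.4, 177.4]
tool_rot: [[0.063, -0.998, -0.002], [-0.998, -0.063, -0.001], [0.001, 0.002, -1.0]]
wrist_force: [-0.5, 0.0, 0.1]
width: 85.4
```

```bash
python3 - <<'E'
from h import *
import pickle
go([466.5,89.3,130],-86.4)
st=robot.get_state();im=cams.capture('wrist');cv2.imwrite('pics/w15.png',im);pickle.dump(st,open('pics/w15.pkl','wb'))
C=campose('wrist',st)
print('red',rect(hsvmask(im,(0,150,60),(8,255,255),(242,80,400,320)),C,40))
E
```

```text
t 28.05 cur [469.121  70.392 177.417] ang -86.36653852485281 w 85.39362383500973 F [-0.495  0.016  0.127]
shift [-0.127  0.009  0.316] rot [ 0.002 -0.001  0.001] mm 51.115068311085416
red [467.162  90.102 106.524  43.517   3.544]
```

View pics/w15.png

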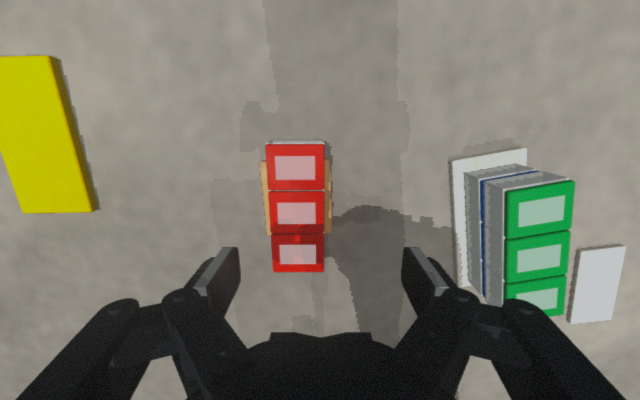

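```bash
python3 - <<'E'
from h import *
go([466.8,89.6,87.5],-86.4)
E
```

```text
t 28.1 cur [469.568  70.506 178.143] ang -86.36724315309948 w 85.30311798988122 F [ 0.232 -0.643  0.317]
shift [-0.128  0.01   0.604] rot [ 0.    -0.     0.001] mm 92.67338955845555
```

step_arm([
  [[-0.06, 0.005, 0.1], [0, 0, 0]],
  [[-0.125, 0.008, 0.25], [0, 0, 0]],
  [[-0.125, 0.008, 0.4], [0, 0, 0]],
  [[-0.125, 0.008, 0.52], [0, 0, 0]],
  [[-0.125, 0.008, 0.59], [0, 0, 0]],
  [[-0.125, 0.008, 0.603], [0, 0, 0]],
  [[-0.125, 0.008, 0.603], [0, 0, 0]],
])

```text
clock: 28.8
eef_pos: [467.6, 89.5, 88.2]
tool_rot: [[0.064, -0.998, 0.001], [-0.998, -0.064, 0.0], [-0.0, -0.001, -1.0]]
wrist_force: [-0.1, 1.1, 0.0]
width: 85.7
```

step_arm([
  [[0, 0, 0], [0, 0, 0]],
  [[0, 0, 0], [0, 0, 0]],
  [[0, 0, 0], [0, 0, 0]],
  [[0, 0, 0], [0, 0, 0]],
  [[0, 0, 0], [0, 0, 0]],
  [[0, 0, 0], [0, 0, 0]],
  [[0, 0, 0], [0, 0, 0]],
  [[0, 0, 0], [0, 0, 0]],
], gripper=0)

```text
clock: 29.6
eef_pos: [467.6, 89.7, 88.4]
tool_rot: [[0.064, -0.998, 0.001], [-0.998, -0.064, 0.001], [-0.001, -0.001, -1.0]]
wrist_force: [-1.0, -0.4, 7.3]
width: 43.3
```

step_arm([
  [[0, 0, -0.03], [0, 0, 0]],
  [[0, 0, -0.1], [0, 0, 0]],
  [[0, 0, -0.3], [0, 0, 0]],
  [[0, 0, -0.55], [0, 0, 0]],
  [[0, 0, -0.8], [0, 0, 0]],
  [[0, 0, -0.95], [0, 0, 0]],
  [[0, 0, -0.95], [0, 0, 0]],
])

```text
clock: 30.3
eef_pos: [468.6, 89.7, 233.8]
tool_rot: [[0.064, -0.998, 0.005], [-0.998, -0.064, 0.003], [-0.003, -0.005, -1.0]]
wrist_force: [0.3, -0.1, -1.1]
width: 42.6
```

```bash
python3 - <<'E'
from h import *
import pickle
go([455,-87.5,230],-75.8)
st=robot.get_state();im=cams.capture('wrist');cv2.imwrite('pics/w16.png',im);pickle.dump(st,open('pics/w16.pkl','wb'))
C=campose('wrist',st)
for f,lo,hi,d in [('w12',(45,80,30),(85,255,255),48.3),('w16',(0,150,40),(8,255,255),47.5)]:
    st=pickle.load(open(f'pics/{f}.pkl','rb'));C=campose('wrist',st);im=cv2.imread(f'pics/{f}.png')
    m=hsvmask(im,lo,hi,(262,140,380,235)); 
    rows=[np.argmax(m[:,u]>0) for u in range(280,362)]; a,b=np.polyfit(range(280,362),rows,1)
    g=cv2.cvtColor(im,cv2.COLOR_BGR2GRAY).astype(float)
    v1=[225+np.argmin(g[225:255,u]) for u in range(285,356)]; 
    r=np.median(rows)-.5; h=np.median(v1)
    p=intool(C,st,[[320,r],[320,h]],d); print(f,r,h,'slope',a,p[:,1])
E
```

```text
t 30.3 cur [468.559  89.671 233.832] ang -86.34725989438292 w 42.56624450922938 F [ 0.342 -0.073 -1.101]
shift [1.173 0.166 0.021] rot [-0.005  0.002 -0.176] mm 177.7302576529677
w12 161.5 237.0 slope -2.043786506224473e-16 [-54.623 -19.405]
w16 164.5 240.0 slope -0.0005550657916220908 [-53.474 -18.261]
```

View pics/w16.png

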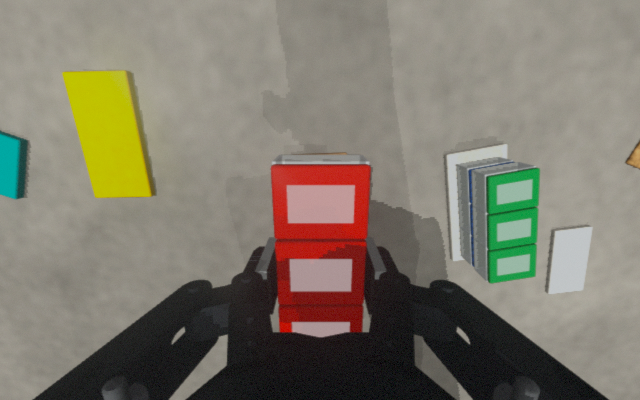

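step_arm([
  [[0.15, 0.02, 0], [0, 0, -0.03]],
  [[0.35, 0.05, 0], [0, 0, -0.07]],
  [[0.6, 0.09, 0], [0, 0, -0.11]],
  [[0.85, 0.13, 0], [0, 0, -0.15]],
  [[1, 0.15, 0], [0, 0, -0.176]],
  [[1, 0.16, 0], [0, 0, -0.176]],
  [[1, 0.16, 0], [0, 0, -0.176]],
])

```text
clock: 31.05
eef_pos: [452.2, -61.8, 229.3]
tool_rot: [[0.244, -0.97, -0.001], [-0.97, -0.244, 0.0], [-0.0, 0.001, -1.0]]
wrist_force: [-0.2, -0.5, -2.0]
width: 43.0
```

```bash
python3 - <<'E'
from h import *
go([454.7,-87.5,175],-75.8)
E
```

```text
t 31.05 cur [452.162 -61.769 229.326] ang -75.84785690401154 w 43.04544722682503 F [-0.186 -0.461 -2.032]
shift [0.171 0.025 0.362] rot [ 0.001  0.    -0.001] mm 60.165262854417506
```

step_arm([
  [[0.08, 0.012, 0.05], [0, 0, 0]],
  [[0.171, 0.025, 0.15], [0, 0, 0]],
  [[0.171, 0.025, 0.27], [0, 0, 0]],
  [[0.171, 0.025, 0.36], [0, 0, 0]],
  [[0.171, 0.025, 0.36], [0, 0, 0]],
  [[0.171, 0.025, 0.36], [0, 0, 0]],
  [[0.171, 0.025, 0.36], [0, 0, 0]],
])

```text
clock: 31.75
eef_pos: [455.9, -87.0, 176.7]
tool_rot: [[0.247, -0.969, 0.001], [-0.969, -0.247, 0.0], [-0.0, -0.001, -1.0]]
wrist_force: [-0.0, 0.3, -1.0]
width: 43.1
```

```bash
python3 - <<'E'
from h import *
go([454.6,-87.5,154],-75.8)
E
```

```text
t 31.75 cur [455.873 -87.01  176.653] ang -75.7197115396098 w 43.07089724195951 F [-0.002  0.26  -1.047]
shift [0.001 0.009 0.151] rot [-0.001  0.     0.001] mm 22.693650213341616
```

step_arm([
  [[0.001, 0.008, 0.07], [0, 0, 0]],
  [[0.001, 0.008, 0.13], [0, 0, 0]],
  [[0.001, 0.008, 0.15], [0, 0, 0]],
  [[0.001, 0.008, 0.15], [0, 0, 0]],
  [[0.001, 0.008, 0.15], [0, 0, 0]],
  [[0.001, 0.008, 0.15], [0, 0, 0]],
])

```text
clock: 32.35
eef_pos: [454.5, -88.0, 153.8]
tool_rot: [[0.246, -0.969, 0.0], [-0.969, -0.246, 0.0], [-0.0, -0.0, -1.0]]
wrist_force: [0.1, -0.8, 0.2]
width: 43.0
```

```bash
python3 - <<'E'
from h import *
import pickle
go([454.6,-87.5,149],-75.8)
st=robot.get_state();im=cams.capture('wrist');cv2.imwrite('pics/w17.png',im);pickle.dump(st,open('pics/w17.pkl','wb'))
E
```

```text
t 32.35 cur [454.504 -87.974 153.787] ang -75.77034589057592 w 43.005600913922606 F [ 0.148 -0.818  0.162]
shift [-0.003 -0.001  0.032] rot [-0.  0.  0.] mm 4.811192194245701
```

View pics/w17.png

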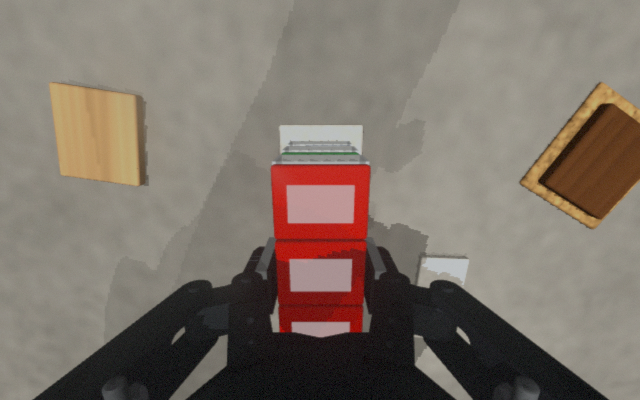

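Red is aligned over the tower (px centre 320). Lowering it.

step_arm([
  [[-0.002, 0, 0.012], [0, 0, 0]],
  [[-0.002, 0, 0.024], [0, 0, 0]],
  [[-0.002, 0, 0.032], [0, 0, 0]],
  [[-0.002, 0, 0.036], [0, 0, 0]],
  [[-0.002, 0, 0.036], [0, 0, 0]],
  [[-0.002, 0, 0.036], [0, 0, 0]],
])

```text
clock: 33.0
eef_pos: [454.2, -87.6, 148.4]
tool_rot: [[0.246, -0.969, -0.0], [-0.969, -0.246, 0.0], [-0.001, 0.0, -1.0]]
wrist_force: [-2.5, -0.1, 4.8]
width: 42.7
```

step_arm([
  [[0, 0, 0], [0, 0, 0]],
  [[0, 0, 0], [0, 0, 0]],
  [[0, 0, 0], [0, 0, 0]],
  [[0, 0, 0], [0, 0, 0]],
  [[0, 0, 0], [0, 0, 0]],
  [[0, 0, 0], [0, 0, 0]],
], gripper=1)

```text
clock: 33.6
eef_pos: [454.3, -87.6, 148.2]
tool_rot: [[0.246, -0.969, 0.0], [-0.969, -0.246, 0.0], [-0.0, -0.0, -1.0]]
wrist_force: [-0.0, -0.4, -0.0]
width: 85.4
```

step_arm([
  [[0, 0, -0.05], [0, 0, 0]],
  [[0, 0, -0.2], [0, 0, 0]],
  [[0, 0, -0.4], [0, 0, 0]],
  [[0, 0, -0.6], [0, 0, 0]],
  [[0, 0, -0.6], [0, 0, 0]],
  [[0, 0, -0.6], [0, 0, 0]],
])

```text
clock: 34.2
eef_pos: [454.6, -87.6, 238.8]
tool_rot: [[0.246, -0.969, 0.002], [-0.969, -0.246, 0.001], [-0.0, -0.002, -1.0]]
wrist_force: [0.0, -0.9, 0.1]
width: 85.3
```

```bash
python3 - <<'E'
from h import *
import pickle
st=robot.get_state();im=cams.capture('wrist');cv2.imwrite('pics/w18.png',im);pickle.dump(st,open('pics/w18.pkl','wb'))
C=campose('wrist',st)
print('red',rect(hsvmask(im,(0,150,40),(8,255,255),(260,60,380,325)),C,100))
b=rect(hsvmask(im,(10,70,100),(22,200,255),(20,60,240,240)),C,10);print('birch',b)
go([b[0],b[1],180],b[4]-90)
E
```

```text
red [453.429 -86.789 106.446  43.027  14.29 ]
birch [469.018  89.797  69.542  63.852   5.453]
t 34.25 cur [454.08  -87.588 238.043] ang -75.76174950055083 w 85.13520658461847 F [ 0.06  -0.124 -0.269]
shift [-1.122 -0.387  0.388] rot [-0.     0.     0.146] mm 187.23655078841887
```

View pics/w18.png

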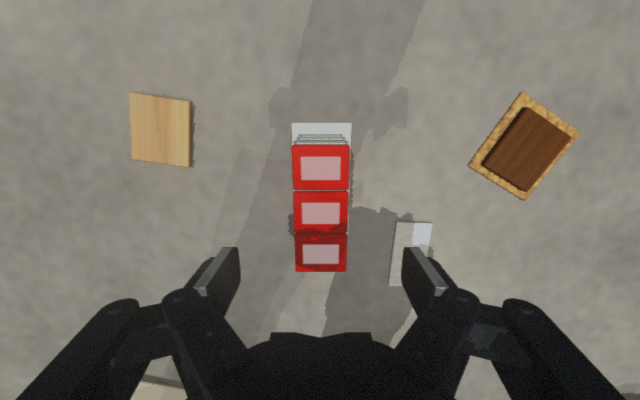

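The tower is straight: red is at (453.4, −86.8, 14.3°). Birch next.

step_arm([
  [[-0.25, -0.08, 0], [0, 0, 0.04]],
  [[-0.5, -0.16, 0], [0, 0, 0.08]],
  [[-0.75, -0.25, 0], [0, 0, 0.12]],
  [[-1, -0.36, 0.1], [0, 0, 0.146]],
  [[-1, -0.387, 0.3], [0, 0, 0.146]],
  [[-1, -0.387, 0.4], [0, 0, 0.146]],
  [[-1, -0.387, 0.4], [0, 0, 0.146]],
  [[-1, -0.387, 0.4], [0, 0, 0.146]],
])

```text
clock: 35.05
eef_pos: [473.4, 71.6, 177.9]
tool_rot: [[0.095, -0.995, -0.001], [-0.995, -0.095, -0.001], [0.001, 0.001, -1.0]]
wrist_force: [0.5, 0.4, 0.0]
width: 85.5
```

```bash
python3 - <<'E'
from h import *
import pickle
st=robot.get_state();im=cams.capture('wrist');cv2.imwrite('pics/w19.png',im);pickle.dump(st,open('pics/w19.pkl','wb'))
C=campose('wrist',st)
b=rect(hsvmask(im,(10,70,60),(22,200,255),(240,60,400,260)),C,10);print('birch',b)
go([b[0],b[1],90],b[4]-90)
E
```

```text
birch [469.787  92.218  70.096  61.562   5.715]
t 35.1 cur [473.828  71.69  178.584] ang -84.56422942350007 w 85.17026084633902 F [-0.285 -0.73   0.526]
shift [-0.139  0.014  0.591] rot [-0.    -0.    -0.005] mm 91.02134756514165
```

View pics/w19.png

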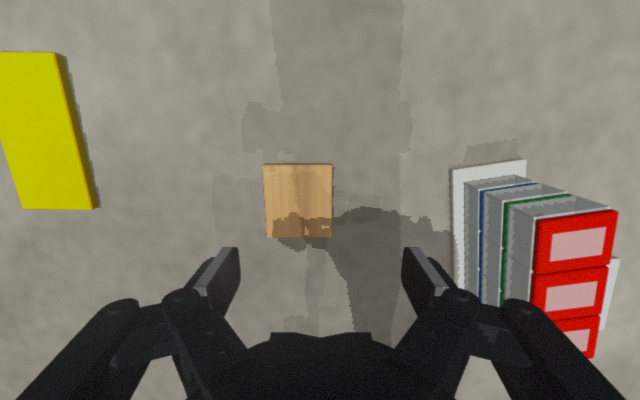

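step_arm([
  [[-0.07, 0.007, 0.1], [0, 0, -0.004]],
  [[-0.132, 0.015, 0.25], [0, 0, -0.004]],
  [[-0.132, 0.015, 0.4], [0, 0, -0.004]],
  [[-0.132, 0.015, 0.55], [0, 0, -0.004]],
  [[-0.132, 0.015, 0.65], [0, 0, -0.004]],
  [[-0.132, 0.015, 0.7], [0, 0, -0.004]],
  [[-0.132, 0.015, 0.7], [0, 0, -0.004]],
  [[-0.132, 0.015, 0.7], [0, 0, -0.004]],
])

```text
clock: 35.9
eef_pos: [470.1, 91.6, 74.1]
tool_rot: [[0.099, -0.995, 0.001], [-0.995, -0.099, 0.001], [-0.001, -0.001, -1.0]]
wrist_force: [-0.4, 0.9, 0.1]
width: 85.6
```

```bash
python3 - <<'E'
from h import *
go([469.5,91.3,71],-84.5)
E
```

```text
t 35.9 cur [470.149  91.58   74.137] ang -84.30129393188837 w 85.62273813245764 F [-0.365  0.897  0.095]
shift [0.001 0.005 0.021] rot [-0.001  0.001  0.003] mm 3.216054315689578
```

step_arm([
  [[0, 0.005, 0.01], [0, 0, 0]],
  [[0, 0.005, 0.02], [0, 0, 0]],
  [[0, 0.005, 0.02], [0, 0, 0]],
])

```text
clock: 36.2
eef_pos: [468.8, 91.5, 70.4]
tool_rot: [[0.1, -0.995, 0.0], [-0.995, -0.1, 0.0], [-0.0, -0.0, -1.0]]
wrist_force: [0.5, -0.6, -0.2]
width: 85.3
```

step_arm([
  [[0, 0, 0], [0, 0, 0]],
  [[0, 0, 0], [0, 0, 0]],
  [[0, 0, 0], [0, 0, 0]],
  [[0, 0, 0], [0, 0, 0]],
  [[0, 0, 0], [0, 0, 0]],
  [[0, 0, 0], [0, 0, 0]],
], gripper=0.5)

```text
clock: 36.8
eef_pos: [468.9, 91.5, 70.8]
tool_rot: [[0.1, -0.995, -0.0], [-0.995, -0.1, 0.001], [-0.001, 0.0, -1.0]]
wrist_force: [-4.6, -0.7, 12.0]
width: 59.5
```

step_arm([
  [[0, 0, -0.03], [0, 0, 0]],
  [[0, 0, -0.08], [0, 0, 0]],
  [[0, 0, -0.25], [0, 0, 0]],
  [[0, 0, -0.5], [0, 0, 0]],
  [[0, 0, -0.75], [0, 0, 0]],
  [[0, 0, -1], [0, 0, 0]],
  [[0, 0, -1], [0, 0, 0]],
  [[0, 0, -1], [0, 0, 0]],
])

```text
clock: 37.6
eef_pos: [469.0, 91.6, 220.8]
tool_rot: [[0.1, -0.995, 0.001], [-0.995, -0.1, 0.001], [-0.001, -0.002, -1.0]]
wrist_force: [-0.4, 0.9, -1.1]
width: 59.9
```

```bash
python3 - <<'E'
from h import *
import pickle
go([545.4,-291.4,220],-105.6)
st=robot.get_state();im=cams.capture('wrist');cv2.imwrite('pics/w20.png',im);pickle.dump(st,open('pics/w20.pkl','wb'))
E
```

```text
t 37.6 cur [468.96   91.582 220.85 ] ang -84.27579191022112 w 59.87295730745893 F [-0.413  0.901 -1.055]
shift [ 2.591 -0.252  0.003] rot [-0.001  0.001  0.355] mm 390.53680623644294
```

View pics/w20.png

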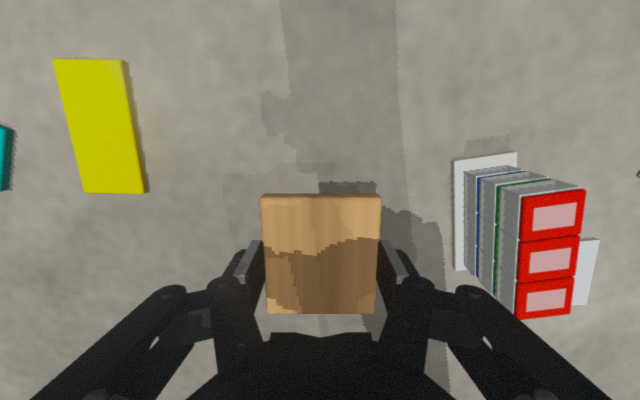

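step_arm([
  [[0.15, -0.02, -0.05], [0, 0, 0]],
  [[0.4, -0.04, -0.13], [0, 0, 0]],
  [[0.65, -0.07, -0.13], [0, 0, 0]],
  [[0.9, -0.09, -0.13], [0, 0, 0]],
  [[1, -0.1, -0.13], [0, 0, 0]],
])

```text
clock: 38.15
eef_pos: [498.0, -60.2, 238.5]
tool_rot: [[0.095, -0.995, -0.002], [-0.995, -0.095, -0.002], [0.002, 0.002, -1.0]]
wrist_force: [-0.5, 1.3, -0.6]
width: 59.9
```

step_arm([
  [[0.25, -0.02, 0], [0, 0, 0.08]],
  [[0.5, -0.05, 0], [0, 0, 0.16]],
  [[0.75, -0.08, 0], [0, 0, 0.24]],
  [[1, -0.1, 0], [0, 0, 0.33]],
  [[1, -0.1, 0], [0, 0, 0.355]],
  [[1, -0.1, 0], [0, 0, 0.355]],
])

```text
clock: 38.75
eef_pos: [527.6, -204.9, 238.1]
tool_rot: [[-0.271, -0.963, -0.003], [-0.963, 0.271, -0.001], [0.002, 0.003, -1.0]]
wrist_force: [0.5, 0.7, -0.7]
width: 59.7
```

```bash
python3 - <<'E'
from h import *
go([544.2,-291,140],-105.6)
E
```

```text
t 38.75 cur [ 527.64  -204.896  238.076] ang -105.73439538912098 w 59.70903339020711 F [ 0.462  0.695 -0.669]
shift [ 0.522 -0.264  0.654] rot [ 0.003 -0.001 -0.002] mm 131.5559818099174
```

step_arm([
  [[0.2, -0.1, 0], [0, 0, 0]],
  [[0.4, -0.2, 0.1], [0, 0, 0]],
  [[0.522, -0.264, 0.25], [0, 0, 0]],
  [[0.522, -0.264, 0.4], [0, 0, 0]],
  [[0.522, -0.264, 0.55], [0, 0, 0]],
  [[0.522, -0.264, 0.65], [0, 0, 0]],
  [[0.522, -0.264, 0.65], [0, 0, 0]],
  [[0.522, -0.264, 0.65], [0, 0, 0]],
])

```text
clock: 39.55
eef_pos: [545.9, -289.5, 142.5]
tool_rot: [[-0.267, -0.964, -0.0], [-0.964, 0.267, 0.0], [-0.0, 0.0, -1.0]]
wrist_force: [-0.0, -0.3, 0.2]
width: 60.3
```

```bash
python3 - <<'E'
from h import *
go([544.1,-291,92],-105.6)
st=robot.get_state();im=cams.capture('wrist');cv2.imwrite('pics/w21.png',im)
E
```

```text
t 39.55 cur [ 545.881 -289.54   142.496] ang -105.51544857453871 w 60.30374129625811 F [-0.001 -0.316  0.196]
shift [0.013 0.009 0.337] rot [0.    0.    0.001] mm 50.54894813814281
```

View pics/w21.png

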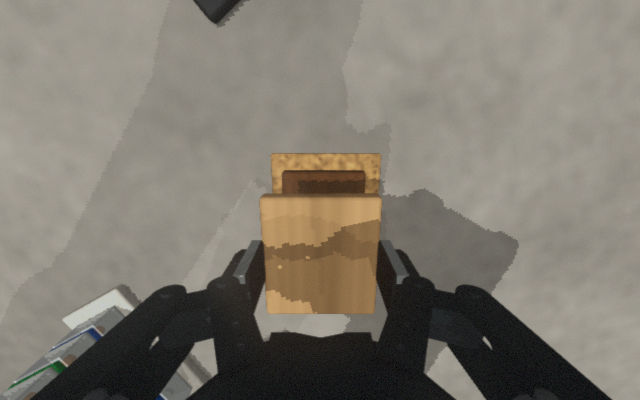

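step_arm([
  [[0.012, 0.006, 0.1], [0, 0, 0]],
  [[0.012, 0.006, 0.2], [0, 0, 0]],
  [[0.012, 0.006, 0.3], [0, 0, 0]],
  [[0.012, 0.006, 0.335], [0, 0, 0]],
  [[0.012, 0.006, 0.335], [0, 0, 0]],
  [[0.012, 0.006, 0.335], [0, 0, 0]],
  [[0.012, 0.006, 0.335], [0, 0, 0]],
])

```text
clock: 40.3
eef_pos: [544.6, -291.9, 92.5]
tool_rot: [[-0.269, -0.963, 0.001], [-0.963, 0.269, -0.0], [0.0, -0.001, -1.0]]
wrist_force: [0.0, -1.0, -0.4]
width: 60.1
```

```bash
python3 - <<'E'
from h import *
go([544.1,-291.1,85],-105.6)
E
```

```text
t 40.3 cur [ 544.574 -291.876   92.48 ] ang -105.58760525724507 w 60.11154793101902 F [ 0.034 -1.024 -0.391]
shift [-0.004  0.004  0.05 ] rot [-0.001 -0.     0.   ] mm 7.534981443683494
```

step_arm([
  [[-0.004, 0.003, 0.02], [0, 0, 0]],
  [[-0.004, 0.003, 0.035], [0, 0, 0]],
  [[-0.004, 0.003, 0.047], [0, 0, 0]],
  [[-0.004, 0.003, 0.053], [0, 0, 0]],
  [[-0.004, 0.003, 0.053], [0, 0, 0]],
  [[-0.004, 0.003, 0.053], [0, 0, 0]],
])

```text
clock: 40.9
eef_pos: [544.0, -290.9, 84.9]
tool_rot: [[-0.269, -0.963, 0.0], [-0.963, 0.269, 0.001], [-0.001, 0.0, -1.0]]
wrist_force: [-4.3, 3.7, 13.7]
width: 59.8
```

step_arm([
  [[0, 0, 0], [0, 0, 0]],
  [[0, 0, 0], [0, 0, 0]],
  [[0, 0, 0], [0, 0, 0]],
  [[0, 0, 0], [0, 0, 0]],
  [[0, 0, 0], [0, 0, 0]],
], gripper=1)

```text
clock: 41.4
eef_pos: [544.0, -290.9, 83.9]
tool_rot: [[-0.269, -0.963, -0.0], [-0.963, 0.269, 0.0], [-0.0, 0.0, -1.0]]
wrist_force: [0.5, 0.7, 0.3]
width: 85.6
```

step_arm([
  [[0, 0, -0.05], [0, 0, 0]],
  [[0, 0, -0.2], [0, 0, 0]],
  [[0, 0, -0.5], [0, 0, 0]],
  [[0, 0, -0.8], [0, 0, 0]],
  [[0, 0, -1], [0, 0, 0]],
  [[0, 0, -1], [0, 0, 0]],
  [[0, 0, -1], [0, 0, 0]],
])

```text
clock: 42.1
eef_pos: [544.1, -290.9, 234.6]
tool_rot: [[-0.269, -0.963, 0.001], [-0.963, 0.269, 0.0], [-0.001, -0.001, -1.0]]
wrist_force: [-0.1, 0.6, -0.4]
width: 85.5
```

```bash
python3 - <<'E'
from h import *
import pickle
st=robot.get_state();print(st['eef_pos'],st['width'],st['clock'])
im=cams.capture('wrist');cv2.imwrite('pics/w22.png',im);pickle.dump(st,open('pics/w22.pkl','wb'))
s=cams.capture('scene');cv2.imwrite('pics/s22.png',s)
cv2.imwrite('pics/s22c.png',cv2.resize(s[110:300,120:400],None,fx=2.8,fy=2.8,interpolation=cv2.INTER_CUBIC))
cv2.imwrite('pics/w22c.png',cv2.resize(im[135:235,270:375],None,fx=5,fy=5,interpolation=cv2.INTER_NEAREST))
t=cams.capture('top');cv2.imwrite('pics/top22.png',t)
E
```

```text
[ 544.12  -290.926  234.639] 85.4655592964834 42.1
```

View pics/w22c.png

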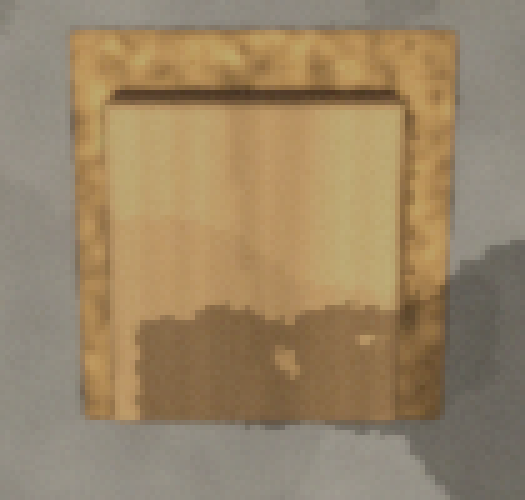

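View pics/s22c.png

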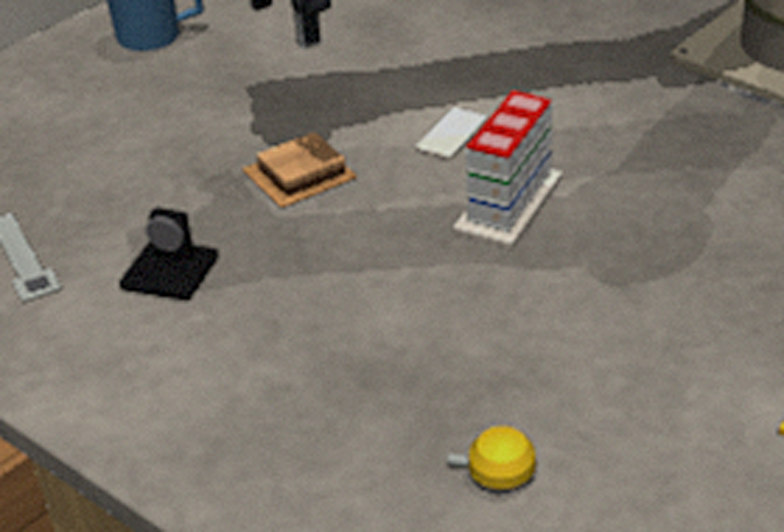

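View pics/top22.png

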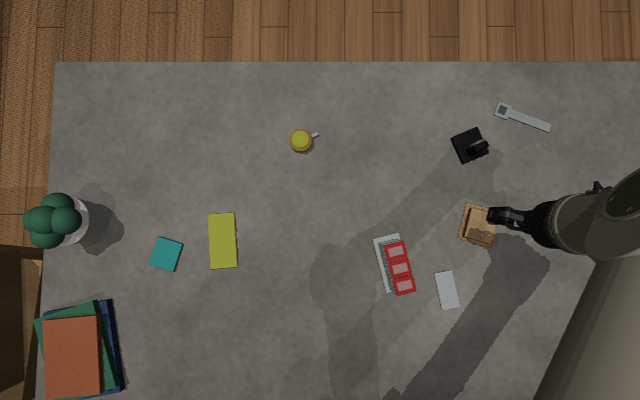

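```bash
python3 - <<'E'
from h import *
import pickle
st=pickle.load(open('pics/w22.pkl','rb'));C=campose('wrist',st)
o=np.array([270,135]);
b=ray(C,np.array([[105,103],[406,103],[396,422],[113,422]])/5+o,24)
m=ray(C,np.array([[70,29],[459,29],[442,420],[83,420]])/5+o,4)
for q in (b,m): print(q.mean(0),[round(float(np.linalg.norm(q[i]-q[i-1])),1) for i in range(4)])
t=cv2.imread('pics/top22.png');C=campose('top')
print('red',rect(hsvmask(t,(0,150,60),(8,255,255),(370,220,425,310)),C,100))
print('bell',rect(hsvmask(t,(20,120,60),(35,255,255),(280,115,325,160)),C,20))
E
```

```text
[ 543.335 -290.71    24.   ] [69.0, 60.8, 69.0, 61.3]
[ 545.505 -293.321    4.   ] [89.2, 82.9, 89.2, 83.3]
red [453.171 -86.95  106.874  43.078  14.26 ]
bell [744.324 129.052  53.121  52.466   0.147]
```

```bash
python3 -c "
from h import *
print(robot.job_done(), robot.get_state()['clock'])"
```

```text
the job is handed in; nothing more can be done
the job is handed in; nothing more can be done
```

The job is done and handed in at about 42 s. The three boxes are on the large tray with blue at the bottom, green on it and red on top. The two boards are on the cork mat, walnut below and birch above.

- **Tower:** Measured centres were blue (454.9, −86.4), green (454.5, −86.5) and red (453.4, −86.8), so the boxes line up to within about 1.5 mm and 0.4°. The tray centre is about (456, −87) at 14.2°. The tower is therefore square, but it sits 1–3 mm off centre along the tray's length.
- **Board pile:** The boards line up to within about 1 mm and look square to the mat. The pile sits about 2–3 mm off the mat's centre by the wrist camera. By the top camera's mat position it is about 2–3 mm too. The cameras' own error is around 2 mm.
- **Bystanders:** The bell measured about 1 mm from its starting position, within the measurement error. The dock was checked by eye only and looks unmoved. The turquoise board and the small tray were left alone.
- **Limits:** The highest force in the readings was about 14 N at the wrist, against the 120 N limit, and the gripper ended open and clear of everything.

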